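Load the coupling test bench, lock the interlock and turn the air on

TASK

Get the hose couplings on the bench ready for a leak test: turn the air isolator off first (lever towards the robot), then set every coupling that is there upright and fully down over a brass spigot of its own size on the test manifold. When all are on, push the interlock's spring bolt in and slide its keeper over the bolt's head so that it stays trapped, slide the range grip to its high end stop (the robot's left), and last of all, with all of that in place, turn the isolator back on (lever away from the robot). Leave the other things on the bench alone.

Things in the scene. Friction and masses are not known exactly. Their poses are not given: they have to be found in the camera images.
- spigot_large0 (a point): Foot of a large brass spigot on the fixed test manifold (dark steel plate 200 (x) x 320 (y) x 20 mm; two rows of three, large and small alternating, 105 mm apart both ways). On its axis, level with the plate top; axes are the plate's. The spigot is 36 mm across, stands 22 mm above this point, its last 8 mm tapering. A seated coupling's origin lies here.
- spigot_large1 (a point): Foot of a large brass spigot on the fixed test manifold (dark steel plate 200 (x) x 320 (y) x 20 mm; two rows of three, large and small alternating, 105 mm apart both ways). On its axis, level with the plate top; axes are the plate's. The spigot is 36 mm across, stands 22 mm above this point, its last 8 mm tapering. A seated coupling's origin lies here.
- spigot_large2 (a point): Foot of a large brass spigot on the fixed test manifold (dark steel plate 200 (x) x 320 (y) x 20 mm; two rows of three, large and small alternating, 105 mm apart both ways). On its axis, level with the plate top; axes are the plate's. The spigot is 36 mm across, stands 22 mm above this point, its last 8 mm tapering. A seated coupling's origin lies here.
- spigot_small0 (a point): Foot of a small brass spigot on the fixed test manifold (dark steel plate 200 (x) x 320 (y) x 20 mm; two rows of three, large and small alternating, 105 mm apart both ways). On its axis, level with the plate top; axes are the plate's. The spigot is 22 mm across, stands 22 mm above this point, its last 8 mm tapering. A seated coupling's origin lies here.
- spigot_small1 (a point): Foot of a small brass spigot on the fixed test manifold (dark steel plate 200 (x) x 320 (y) x 20 mm; two rows of three, large and small alternating, 105 mm apart both ways). On its axis, level with the plate top; axes are the plate's. The spigot is 22 mm across, stands 22 mm above this point, its last 8 mm tapering. A seated coupling's origin lies here.
- spigot_small2 (a point): Foot of a small brass spigot on the fixed test manifold (dark steel plate 200 (x) x 320 (y) x 20 mm; two rows of three, large and small alternating, 105 mm apart both ways). On its axis, level with the plate top; axes are the plate's. The spigot is 22 mm across, stands 22 mm above this point, its last 8 mm tapering. A seated coupling's origin lies here.
- coupling_l0: LARGE aluminium hose coupling, loose, standing flange down. Origin at the centre of its underside, z up the axis. Flange 90 mm across and 30 mm high (two look-only lugs on top of it, up to 43 mm), round hose tail above it 56 mm across, whole height 85 mm, blind bore from below 44 mm across and 27 mm deep. Grip it by the tail, at 50 to 70 mm height. 0.45 kg nominal. May be absent (None).
- coupling_l1: LARGE aluminium hose coupling, loose, standing flange down. Origin at the centre of its underside, z up the axis. Flange 90 mm across and 30 mm high (two look-only lugs on top of it, up to 43 mm), round hose tail above it 56 mm across, whole height 85 mm, blind bore from below 44 mm across and 27 mm deep. Grip it by the tail, at 50 to 70 mm height. 0.45 kg nominal. May be absent (None).
- coupling_s0: SMALL aluminium hose coupling, loose, standing flange down. Origin at the centre of its underside, z up the axis. Flange 66 mm across and 30 mm high (two look-only lugs on top of it, up to 43 mm), round hose tail above it 40 mm across, whole height 75 mm, blind bore from below 30 mm across and 27 mm deep. Grip it by the tail, at 50 to 70 mm height. 0.25 kg nominal. May be absent (None).
- coupling_s1: SMALL aluminium hose coupling, loose, standing flange down. Origin at the centre of its underside, z up the axis. Flange 66 mm across and 30 mm high (two look-only lugs on top of it, up to 43 mm), round hose tail above it 40 mm across, whole height 75 mm, blind bore from below 30 mm across and 27 mm deep. Grip it by the tail, at 50 to 70 mm height. 0.25 kg nominal. May be absent (None).
- coupling_s2: SMALL aluminium hose coupling, loose, standing flange down. Origin at the centre of its underside, z up the axis. Flange 66 mm across and 30 mm high (two look-only lugs on top of it, up to 43 mm), round hose tail above it 40 mm across, whole height 75 mm, blind bore from below 30 mm across and 27 mm deep. Grip it by the tail, at 50 to 70 mm height. 0.25 kg nominal. May be absent (None).
- interlock: Interlock, fixed: grey housing 110 (x) x 190 (y) x 40 mm, origin at the centre of its underside. A stepped spring bolt goes straight down into its top; a keeper slides to its +y (the robot's left) over the bolt's head on two steel rails along y at x = +-44 mm (10 mm wide, top at 67 mm, 78 mm free between them).
- bolt (a joint): Depth of the spring bolt: 0 = fully out, 0.020 m = fully in. Spring 5 N (out) to 10 N (in); it comes back when let go unless the keeper covers its head.
- bolt_step (a point): Where to press: on top of the bolt's low step, moves with it (64 mm above the table when out, 44 mm when in). The step is 44 mm wide in x and runs along the interlock's y from 30 mm on the -y side of this point to 69 mm on its +y side, where the brass head begins (44 x 41 mm, 20 mm higher). The keeper bridges the step just before the head, underside at 67 mm.
- keeper (a joint): Keeper travel to the interlock's +y: 0 = open, 0.032 m = end stop over the bolt's head. The head blocks it until the bolt is in by 17 mm, so hold the bolt down while sliding: press the step with closed fingertips and, still pressing, move them to +y so that they push the keeper's edge along. Friction 2 N, stays where left; the freed bolt then springs up 3 mm against its underside.
- keeper_edge (a point): Middle of the keeper's -y edge (the one to push), 71 mm above the table; 38 mm to the +y side of bolt_step at the start. The keeper is an aluminium plate 98 (x) x 28 (y) x 8 mm, with an upright rib along this edge up to 97 mm height.
- range_base: Range slide, fixed: grey base 60 (x) x 200 (y) x 22 mm, origin at the centre of its underside, steel stop blocks at both ends (44 mm high).
- range_slide (a joint): Travel of the range grip towards +y of range_base (the robot's left): 0 = low end, 0.10 m = high end stop. Friction 2.5 N, stays where it is left.
- range_top (a point): Centre of the top of the range grip, a black block 34 (x) x 22 (y) x 60 mm, 83 mm above the table.
- isolator (a joint): Angle of the air isolator's T-lever: 0 = off, leaning towards -x of its base (towards the robot); 1.2 rad = on, leaning to +x (away from the robot); upright at 0.6. It tumbles to the nearer stop once past upright.
- isolator_hinge (a point): The lever's hinge, 45 mm above the table, over the middle of the isolator's fixed 100 x 100 x 30 mm base; its axes are those of the base (hinge axis along y). The lever carries a black T-bar (72 mm long along y, 22 mm thick) at 100 mm from the hinge.
- spanner: Bystander: open-ended spanner, 200 mm, lying. Leave alone.
- grease_tin: Bystander: closed tin, 64 mm across, 65 mm high, upright. Leave alone.
- nozzle: Bystander: brass branch nozzle, 130 mm high, standing on its 60 mm foot. Leave alone.
Mind the look-alikes: they are no part of the job. Leave any blue or purple look-alike of the coupling_s1 alone. Leave any purple look-alike of the range_base alone.

How it is judged:
By the outcome, as a careful person would: the job done as asked, in the order asked, and still so for the second after the job is handed in, with the robot touching nothing.
Of coupling_l0, coupling_l1, coupling_s0, coupling_s1, coupling_s2 only 3 to 5 are there at a start; the rules pass over those that are not, and their reading is None.
At some moment in a run one of coupling_l0, coupling_l1, coupling_s0, coupling_s1, coupling_s2 may be knocked a few centimetres aside while the robot is not near it.
It also fails if it takes over 210 s, if anything falls off the work surface, if the arm or the gripper's body presses on something with over 40 N, if the wrist force passes 120 N, or if a joint passes its speed limit or range.

ROBOT

A 6-joint arm with a two-finger parallel gripper is mounted at the origin on the work surface. World frame = base frame: x ahead of the robot, y to its left, z up, the work surface at z = 0. Lengths are in m, angles in rad, forces in N, time in s.
With the tool pointing down it reaches from about 0.375 to 0.9 m from the base axis. Payload 3.1 kg.
Tool frame: the origin (TCP) lies midway between the tips of the shut fingers; the grasp point (between the pads) lies 19 mm behind it; z points along the fingers, y is the direction in which the jaws open and shut (so a half turn about z gives the same grasp; the last joint's range is limited). The gripper opens to 87 mm and grips with 3 to 60 N. Pads are 19 mm wide; open, the fingers measure 117 mm over their backs; the gripper's body (75 mm by 190 mm) begins 51 mm behind the grasp point.
Start: joints at [1.155, 0.527, 1.433, -0, 1.181, -0.178], TCP at [0.147, 0.607, 0.223] pointing down, gripper open.
Joint ranges: [-3.08, 3.08], [-0.75, 2.2], [0.22, 2.44], [-1.43, 4.57], [0, 2.65], [-2.85, 2.85]. Speed limits (rad/s): [2.79, 2.79, 3.14, 3.14, 3.14, 3.14].

INTERFACE

Orientations are given as a 3x3 rotation matrix whose columns are the frame's x, y, z axes.
In Python, from plant import r gives the robot as it stands.
- The arm moves only by the tool send_rows, never from a script. Its argument "commands" is one flat list of numbers, 7 for each row, row after row: the closure in counts, from 0 (fully open) to 255 (shut), then the shift along the world's x, y, z in mm, then the turn, a rotation vector about the world's x, y, z in rad. A call has 1 to 12 rows; each row is the pose to reach, as a shift and turn from the pose measured when the call began; what a row does not reach only later rows make up. A row lasts 1/8 s, in which the tool goes at most 62.5 mm and 10.7 degrees, less where a joint would pass 70% of its speed; a pose out of reach is approached as far as the arm can. A call with a gripper value outside its range is refused whole. The fingers move at their own pace and stop on an object; "newtons" is the grip in N (left out, the last holds). Time passes only in rows, so rows that repeat a pose let the fingers close. It gives the time, the measured TCP pose, the force and the opening at its end, in the units of the state.
- r.sense(): the state, without advancing time (a new reading comes with each control period).
- r.capture(name): name is "scene" or "top" or "wrist"; returns a dict with "img" (420x560x3 uint8, red, green, blue), "camera_matrix" (3x3 intrinsics, pixels), "rvec" (rotation vector, rad) and "tvec" (3), from world to camera coordinates, as OpenCV has them; the wrist camera has in their place "T_tool_cam" (4x4, takes a point from camera to tool coordinates, whose origin is the TCP and whose axes are the flange's). Camera axes: x right, y down, z forward; pixel columns grow to the right and rows downward; lengths in m; the calibration is good to about 2 mm. A picture is of the moment at which its call begins: read the wrist's pose just before it. There is no depth.
- r.sign_off(): hands the job in, once; it reports no verdict.
The state is a dict: "time_s": time; "joint_pos": joint angles; "joint_velocities": joint speeds; "effort": joint torques, N m; "tool_pos": TCP position; "tcp_rot": TCP orientation; "force": force on the tool from outside, world axes, zero at the start; "torque": the same for the moment, N m; "opening": opening from 0.0 (shut) to 1.0 (fully open).
Only numpy, scipy, OpenCV 4.12 (cv2) and the standard library are available. Lean on these libraries where they do the work, as an engineer would, in place of code of your own. Each camera call takes 0.05 s, during which the arm holds its last target. There are 200 camera calls.

## Working session

There is one attempt and no reset: what is moved stays moved. The work goes in short steps, Python scripts to look and compute and a tool call to move; the robot and the scene stay as the last step left them, time stands still between calls to the robot, and variables do not carry over. Pictures are saved under pics/ and viewed, about 12 in all and at most 16, crops included, and the job is handed in when it is done.

Besides the shell and the picture viewer there is one more tool, called after "Emit:" as name(argument=value, ...) on one line, values as JSON. send_rows: Moves the arm, as the interface text tells. Its arguments: {"type":"object","properties":{"commands":{"type":"array","items":{"type":"number"}},"newtons":{"type":"number"}},"required":["commands"]}

```bash
ls; mkdir -p pics; cat > h.py <<'E'
import numpy as np, cv2
from plant import r
def cap(n,fn=None):
    s=r.sense(); c=r.capture(n); K=np.array(c["camera_matrix"],float)
    if n=="wrist":
        T=np.eye(4);T[:3,:3]=np.array(s["tcp_rot"]);T[:3,3]=s["tool_pos"]
        W=T@np.array(c["T_tool_cam"]); R=W[:3,:3];o=W[:3,3]
    else:
        Rc,_=cv2.Rodrigues(np.array(c["rvec"],float)); R=Rc.T; o=-R@np.array(c["tvec"],float).ravel()
    if fn: cv2.imwrite("pics/"+fn,cv2.cvtColor(c["img"],cv2.COLOR_RGB2BGR)); np.savez("pics/"+fn+".npz",K=K,R=R,o=o,img=c["img"])
    return c["img"],K,R,o
def load(fn):
    d=np.load("pics/"+fn+".npz"); return d["img"],d["K"],d["R"],d["o"]
def ray(v,K,R): return R@np.linalg.solve(K,[v[0],v[1],1.0])
def onz(v,z,K,R,o):
    d=ray(v,K,R); return o+d*(z-o[2])/d[2]
def proj(p,K,R,o):
    q=K@(R.T@(np.array(p)-o)); return q[:2]/q[2]
def tri(v1,c1,v2,c2):
    A=[];b=[]
    ds=[]
    for v,(K,R,o) in((v1,c1),(v2,c2)):
        d=ray(v,K,R);d/=np.linalg.norm(d);P=np.eye(3)-np.outer(d,d);A.append(P);b.append(P@o)
    x,*_=np.linalg.lstsq(np.vstack(A),np.hstack(b),rcond=None); return x, [np.linalg.norm(A[i]@x-b[i]) for i in (0,1)]
E
python3 - <<'E'
from h import *
for n in("scene","top"):
    i,K,R,o=cap(n,n+"0.png"); print(n,o.round(3),R[:,2].round(2),K[0,0])
i,K,R,o=cap("wrist","w0.png");print(o,R[:,2],r.sense()["time_s"])
E
```

```text
pics
scene [1.202 0.077 1.213] [-0.5  -0.12 -0.86] 436.89612315574277
top [ 0.293 -0.069  1.547] [ 0.17  0.01 -0.99] 447.4241444803273
[0.08055148 0.62325125 0.3835063 ] [ 0.24345838 -0.06119589 -0.96797886] 0.15
```

View pics/scene0.png

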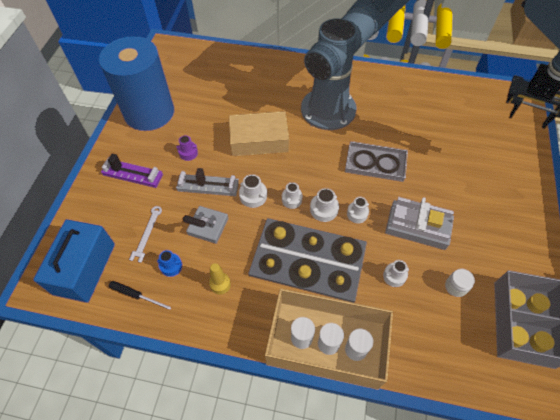

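View pics/top0.png

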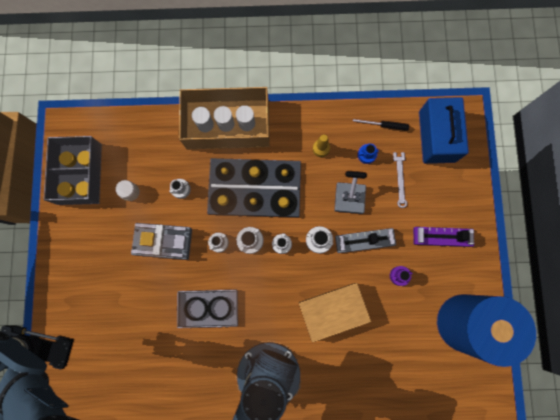

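Scene and top agree. In the top view (up = +x, left = +y), small couplings are at (179,188), (218,242) and (282,243), and large ones at (249,240) and (320,239). The interlock is at (162,241) and the manifold at (255,188). The isolator is at (350,197) with its lever pointing +x. The grey range slide is at (367,240).

The look-alikes are a purple slide at (443,236), a purple coupling at (401,275) and a blue coupling at (368,153). I'll confirm these in an enlarged crop.

```bash
python3 - <<'E'
from h import *
i=load("top0.png")[0]; c=cv2.resize(i[135:290,125:490],None,fx=2.19,fy=2.19*1.0,interpolation=cv2.INTER_CUBIC)
i2=load("scene0.png")[0]; c2=cv2.resize(i2[130:300,90:480],(799,348),interpolation=cv2.INTER_CUBIC)
v=np.vstack([c[:, :799] if c.shape[1]>=799 else cv2.copyMakeBorder(c,0,0,0,799-c.shape[1],0),c2])
v=v[:600] if v.shape[0]<=600 else cv2.resize(v,(int(799*600/v.shape[0]),600)); print(c.shape,v.shape)
cv2.imwrite("pics/crop1.png",v[:,:,::-1])
E
```

```text
(339, 799, 3) (600, 697, 3)
```

View pics/crop1.png

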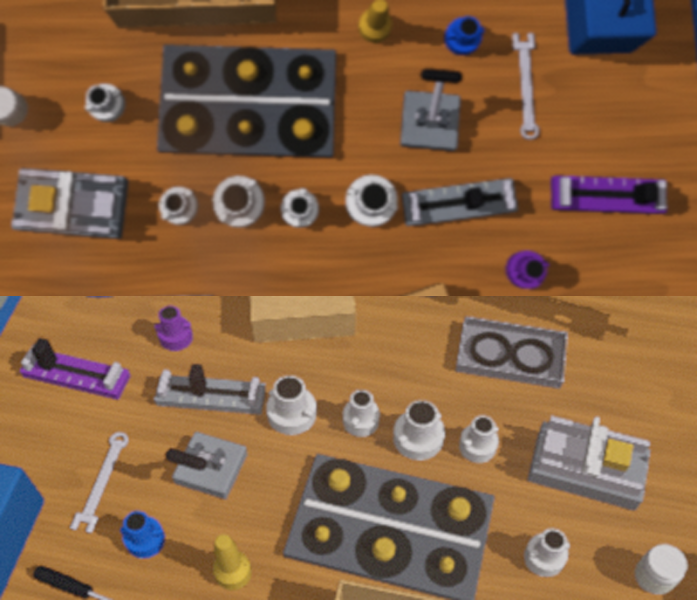

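The crop confirms it: the grey slide has its grip about mid-travel, the purple and blue items are look-alikes, and all five couplings are present. Next I triangulate the spigot tops (brass) and tail tops (dark discs).

```bash
cat >> h.py <<'E'
def blobs(img,m,amin=6):
    n,l,st,ce=cv2.connectedComponentsWithStats(m.astype(np.uint8)); return [(ce[k],st[k]) for k in range(1,n) if st[k,4]>=amin]
def masks(img):
    hsv=cv2.cvtColor(img,cv2.COLOR_RGB2HSV); H,S,V=[hsv[...,k].astype(int) for k in range(3)]
    return ((H>17)&(H<32)&(S>140)&(V>120)),(V<60)
E
python3 - <<'E'
from h import *
T=load("top0.png");S=load("scene0.png")
for nm,D,(x0,y0,x1,y1) in(("top",T,(125,145,400,265)),("scene",S,(150,170,470,300))):
    Y,Dk=masks(D[0]); 
    for n2,m in(("yel",Y),("dark",Dk)):
        b=[(c,s) for c,s in blobs(D[0],m,10) if x0<c[0]<x1 and y0<c[1]<y1]
        print(nm,n2)
        for c,s in b:
            print(c.round(1),s[2:].tolist(),onz(c,0.042 if n2=="yel" else .08,*D[1:]).round(3)[:2])
E
```

```text
top yel
[253.5 170.9] [9, 9, 59] [0.681 0.035]
[223.3 170. ] [4, 5, 18] [0.687 0.14 ]
[283.8 171.8] [5, 5, 20] [ 0.675 -0.069]
[221.7 199.5] [9, 8, 59] [0.584 0.146]
[282.8 201.5] [9, 10, 64] [ 0.57  -0.063]
[252.1 200.6] [5, 5, 18] [0.577 0.042]
[146.6 238.5] [14, 14, 155] [0.457 0.402]
top dark
[370.  148.6] [7, 8, 41] [ 0.737 -0.364]
[254.7 172. ] [28, 25, 449] [0.667 0.029]
[224.7 171.2] [20, 19, 260] [0.673 0.13 ]
[284.4 172.9] [20, 20, 277] [ 0.661 -0.071]
[355.5 174.2] [21, 7, 110] [ 0.649 -0.31 ]
[175.9 184.8] [7, 7, 41] [0.631 0.295]
[223.4 199.9] [27, 24, 367] [0.575 0.135]
[283.7 203.1] [29, 27, 510] [ 0.558 -0.066]
[253.6 201.4] [20, 20, 271] [0.567 0.034]
[260. 215.] [13, 1, 13] [0.52  0.014]
[188.9 243.6] [5, 30, 68] [0.432 0.25 ]
[320.5 237.4] [12, 12, 120] [ 0.44  -0.183]
[368.6 239.4] [43, 12, 221] [ 0.429 -0.341]
[251.7 236.8] [4, 7, 21] [0.448 0.043]
[215.4 240.7] [6, 7, 34] [0.439 0.162]
[281.2 241.9] [7, 7, 42] [ 0.429 -0.054]
scene yel
[435.2 218.3] [16, 17, 198] [0.432 0.398]
[279.8 232.4] [11, 12, 108] [ 0.58  -0.062]
[312.9 240.4] [7, 8, 44] [0.586 0.041]
[347.  248.5] [11, 12, 114] [0.592 0.145]
[270.2 262.4] [7, 8, 49] [ 0.683 -0.069]
[219.1 279.8] [22, 32, 483] [ 0.767 -0.201]
[304.8 271. ] [12, 13, 120] [0.689 0.035]
[340.  279.9] [7, 9, 52] [0.696 0.139]
scene dark
[197.8 179.8] [19, 14, 76] [ 0.468 -0.353]
[192.9 220.7] [22, 10, 116] [ 0.614 -0.322]
[271.4 231. ] [5, 8, 16] [ 0.6   -0.083]
[305.9 239.8] [6, 8, 25] [0.608 0.022]
[337.6 246.6] [8, 11, 29] [0.611 0.115]
[165.5 255.7] [8, 8, 52] [ 0.742 -0.363]
[263.5 261.2] [6, 11, 37] [ 0.701 -0.084]
[295.3 269. ] [11, 13, 59] [0.705 0.009]
[332.4 278.6] [7, 7, 28] [0.712 0.116]
```

```bash
python3 - <<'E'
from h import *
T=load("top0.png");S=load("scene0.png")
def dk(D,c,thr,h=16):
    g=D[0].max(2); x0,y0=c[0]-h,c[1]-h; m=g[y0:y0+2*h,x0:x0+2*h]<thr
    n,l,st,ce=cv2.connectedComponentsWithStats(m.astype(np.uint8)); k=1+np.argmax(st[1:,4]); ys,xs=np.where(l==k)
    P=np.c_[xs+x0,ys+y0].astype(float); u=np.linalg.svd(P-P.mean(0),full_matrices=0)[2][0]
    q=(P-P.mean(0))@u; return P.mean(0),u,q.min(),q.max(),len(P)
a=dk(T,(355,174),60);b=dk(S,(193,221),60)
print(a,b)
print("tbar",tri(a[0],T[1:],b[0],S[1:]))
for z in(.13,.1385):
  for D,q in((T,a),(S,b)):
    print(z,[onz(q[0]+q[1]*e,z,*D[1:]).round(4)[:2] for e in(q[2],0,q[3])])
s=r.sense();print(np.array(s["tcp_rot"]).round(3))
# base of isolator: grey pixels in top
g=T[0][180:222,328:375].astype(int); m=(np.ptp(g,axis=2)<28)&(g.max(2)>75)
ys,xs=np.where(m); rect=cv2.minAreaRect(np.c_[xs+328,ys+180].astype(np.float32)); print(rect)
print([onz(p,.03,*T[1:]).round(3)[:2] for p in cv2.boxPoints(rect)])
E
```

```text
(array([355.53636364, 174.22727273]), array([0.99606703, 0.08860284]), np.float64(-9.696200131730873), np.float64(10.490949071495834), 110) (array([192.88793103, 220.65517241]), array([0.95675356, 0.29089968]), np.float64(-10.232702030751112), np.float64(11.604520825389503), 116)
tbar (array([ 0.63827584, -0.30377851,  0.12642011]), [np.float64(0.0014740347311333777), np.float64(0.0014740347311333786)])
0.13 [array([ 0.6408, -0.2706]), array([ 0.637 , -0.3017]), array([ 0.6329, -0.3354])]
0.13 [array([ 0.6366, -0.3348]), array([ 0.6403, -0.304 ]), array([ 0.6444, -0.2695])]
0.1385 [array([ 0.6387, -0.2694]), array([ 0.6349, -0.3003]), array([ 0.6308, -0.3338])]
0.1385 [array([ 0.6411, -0.3315]), array([ 0.6447, -0.301 ]), array([ 0.6488, -0.2668])]
[[-0.972  0.236 -0.001]
 [ 0.236  0.972 -0.001]
 [ 0.    -0.002 -1.   ]]
((350.1120910644531, 195.59483337402344), (29.53717803955078, 31.827335357666016), 3.3664608001708984)
[array([ 0.535, -0.239]), array([ 0.647, -0.251]), array([ 0.638, -0.352]), array([ 0.526, -0.339])]
```

T-bar centre is (0.638, -0.303, 0.126), against an expected height of 0.1275. Its direction gives a base yaw of about -0.12, so the hinge is at about (0.582, -0.296), which matches the base centre. I'll move behind the bar with the fingers shut.

Emit:
send_rows(commands=[255, 536, -915, 30, 0, 0, 0.118, 255, 536, -915, 30, 0, 0, 0.118, 255, 536, -915, 30, 0, 0, 0.118, 255, 536, -915, 30, 0, 0, 0.118, 255, 536, -915, 30, 0, 0, 0.118, 255, 536, -915, 30, 0, 0, 0.118, 255, 536, -915, 30, 0, 0, 0.118, 255, 536, -915, 30, 0, 0, 0.118, 255, 536, -915, 30, 0, 0, 0.118, 255, 536, -915, 30, 0, 0, 0.118, 255, 536, -915, 30, 0, 0, 0.118, 255, 536, -915, 30, 0, 0, 0.118])

```text
time_s: 1.65
tool_pos: [0.5265, -0.0416, 0.2432]
tcp_rot: [[-0.993, 0.12, -0.001], [0.12, 0.993, -0.001], [0.0, -0.001, -1.0]]
force: [-0.5, 1.0, 0.5]
opening: 0.004
```

Emit:
send_rows(commands=[255, 157, -266, 10, 0, 0, 0, 255, 157, -266, 10, 0, 0, 0, 255, 157, -266, 10, 0, 0, 0, 255, 157, -266, 10, 0, 0, 0, 255, 157, -266, 10, 0, 0, 0, 255, 157, -266, 10, 0, 0, 0, 255, 157, -266, 10, 0, 0, 0, 255, 157, -266, -128, 0, 0, 0, 255, 157, -266, -128, 0, 0, 0, 255, 157, -266, -128, 0, 0, 0, 255, 157, -266, -128, 0, 0, 0])

```text
time_s: 3.02
tool_pos: [0.6836, -0.3066, 0.1157]
tcp_rot: [[-0.993, 0.119, -0.001], [0.119, 0.993, -0.001], [0.001, -0.001, -1.0]]
force: [0.4, 0.3, 1.1]
opening: 0.003
```

Emit:
send_rows(commands=[255, -15, 2, 0, 0, 0, 0, 255, -30, 4, 0, 0, 0, 0, 255, -45, 5, 0, 0, 0, 0, 255, -60, 7, 0, 0, 0, 0, 255, -75, 9, 0, 0, 0, 0, 255, -90, 11, 0, 0, 0, 0, 255, -105, 13, 0, 0, 0, 0, 255, -115, 14, 0, 0, 0, 0, 255, -115, 14, 0, 0, 0, 0, 255, -115, 14, 130, 0, 0, 0, 255, -115, 14, 130, 0, 0, 0, 255, -115, 14, 130, 0, 0, 0])

```text
time_s: 4.53
tool_pos: [0.5727, -0.2951, 0.253]
tcp_rot: [[-0.993, 0.119, 0.011], [0.118, 0.993, -0.01], [-0.012, -0.008, -1.0]]
force: [0.0, -0.2, -0.4]
opening: 0.005
```

```bash
python3 - <<'E'
from h import *
T=cap("top","top1.png")
g=T[0].max(2)[150:240,300:400]
n,l,st,ce=cv2.connectedComponentsWithStats((g<60).astype(np.uint8))
for k in range(1,n):
    if st[k,4]>20: print(ce[k]+[300,150],st[k,2:],onz(ce[k]+[300,150],.13,*T[1:]).round(3))
E
```

```text
[367.91120815 175.69141194] [ 43  45 687] [ 0.631 -0.341  0.13 ]
[336.84 169.23] [ 10  17 100] [ 0.656 -0.242  0.13 ]
[396.18518519 188.98765432] [ 9 16 81] [ 0.584 -0.43   0.13 ]
[354.97238372 214.28633721] [ 43  56 688] [ 0.506 -0.293  0.13 ]
[315.6 212.2] [17 13 55] [ 0.516 -0.167  0.13 ]
[375.41237113 237.29896907] [28  6 97] [ 0.43  -0.353  0.13 ]
```

Emit:
send_rows(commands=[255, 27, 330, 150, 0, 0, 0.06, 255, 27, 330, 150, 0, 0, 0.06, 255, 27, 330, 150, 0, 0, 0.06, 255, 27, 330, 150, 0, 0, 0.06, 255, 27, 330, 150, 0, 0, 0.06, 255, 27, 330, 150, 0, 0, 0.06, 255, 27, 330, 150, 0, 0, 0.06, 255, 27, 330, 150, 0, 0, 0.06, 255, 27, 330, 150, 0, 0, 0.06])

```text
time_s: 5.7
tool_pos: [0.5977, 0.0347, 0.3988]
tcp_rot: [[-0.998, 0.061, 0.004], [0.061, 0.998, -0.006], [-0.005, -0.006, -1.0]]
force: [-0.2, 0.2, -0.4]
opening: 0.008
```

```bash
python3 - <<'E'
from h import *
W=cap("wrist","w1.png"); print(W[1][0,0],W[3],W[2][:,2])
S=cap("scene","scene1.png")
v=np.hstack([W[0],cv2.resize(S[0][130:300,140:300],(240,255))[...] if 0 else cv2.copyMakeBorder(cv2.resize(S[0][150:290,140:260],(240,280)),0,140,0,0,0)])
cv2.imwrite("pics/v1.png",v[:,:,::-1])
E
```

```text
305.271089535902 [0.52873854 0.03983998 0.56026202] [ 0.25481259 -0.0214594  -0.96675232]
```

View pics/v1.png

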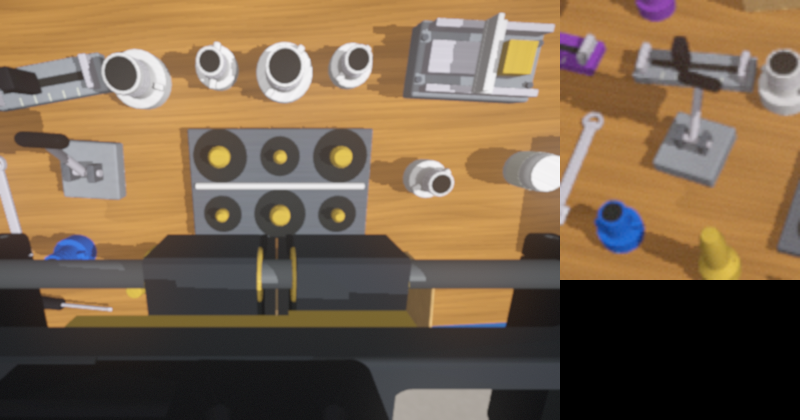

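The lever now leans towards the robot (off). The wrist view (up = robot side, right = +y) shows all five tails, the spigots and the interlock. I'll take a second wrist view with a baseline and triangulate.

Emit:
send_rows(commands=[0, -100, 110, 0, 0, 0, 0, 0, -100, 110, 0, 0, 0, 0, 0, -100, 110, 0, 0, 0, 0, 0, -100, 110, 0, 0, 0, 0, 0, -100, 110, 0, 0, 0, 0])

```text
time_s: 6.42
tool_pos: [0.4992, 0.1435, 0.3993]
tcp_rot: [[-0.998, 0.062, 0.006], [0.062, 0.998, -0.007], [-0.007, -0.007, -1.0]]
force: [-0.6, 1.3, -0.5]
opening: 0.487
```

```bash
cat >> h.py <<'E'
def det(D,ymax=235):
    img=D[0]; Y,_=masks(img); Dk=img.max(2)<50
    return [(c,s) for c,s in blobs(img,Y,25) if c[1]<ymax],[(c,s) for c,s in blobs(img,Dk,100) if c[1]<ymax and s[2]<60 and s[3]<60]
def match(A,B,zn):
    # pair blobs by ray agreement and nominal height
    out=[]
    for a,sa in A:
        p=onz(a,zn,*W1[1:])
E
python3 - <<'E'
from h import *
s=r.sense();print(s["tool_pos"],s["time_s"])
W2=cap("wrist","w2.png"); W1=load("w1.png"); W1=tuple(W1)
cv2.imwrite("pics/x.png",W2[0][:,:,::-1])
d1,d2=det(W1),det(W2)
for nm,A,B,zs in(("yel",d1[0],d2[0],(.042,.064,.044)),("dark",d1[1],d2[1],(.085,.075,.02))):
    print(nm)
    for a,sa in A:
        best=None
        for b,sb in B:
            x,e=tri(a,W1[1:],b,W2[1:])
            if e[0]<.006 and -.01<x[2]<.16: 
                print(a.round(1),sa[2:],b.round(1),sb[2:],x.round(4),round(e[0]*1000,1))
E
```

```text
[0.4991752  0.1434974  0.39929749] 6.425
yel
[519.   57.1] [ 35  34 906] [437.  131.5] [ 29  28 682] [0.4527 0.3896 0.0799] 0.3
[218.8 156.3] [ 22  22 366] [165.4 214.4] [ 22  20 363] [ 0.5715 -0.0653  0.0295] 0.1
[341.1 156.1] [ 21  21 350] [281.4 214.3] [ 19  20 301] [0.5838 0.1449 0.0298] 0.2
[280.  156.4] [ 13  12 117] [223.4 214.5] [ 12  12 123] [0.5779 0.04   0.03  ] 0.1
dark
```

```bash
python3 - <<'E'
from h import *
W1=load("w1.png");W2=load("w2.png")
pts={'lA':(122,73),'sA':(210,65),'lB':(286,66),'sB':(356,60),'sC':(440,184)}
hs={'l':.085,'s':.075}
def disc(img,c,h=24,f=None):
    x0,y0=max(int(c[0])-h,0),max(int(c[1])-h,0); sub=img[y0:y0+2*h,x0:x0+2*h]; g=sub.astype(int)
    m=((g.max(2)<100)&(np.ptp(g,axis=2)<25)).astype(np.uint8)
    n,l,st,ce=cv2.connectedComponentsWithStats(m); 
    k=l[min(int(c[1])-y0,2*h-1),int(c[0])-x0]
    if k==0: k=1+np.argmax(st[1:,4])
    ct=max(cv2.findContours((l==k).astype(np.uint8),0,1)[0],key=cv2.contourArea)
    e=cv2.fitEllipse(ct); return np.array(e[0])+[x0,y0],np.array(e[1]).round(1),st[k,4]
for n,c in pts.items():
    a=disc(W1[0],c); p=onz(a[0],hs[n[0]],*W1[1:]); b=disc(W2[0],proj(p,*W2[1:]).astype(int))
    x,e=tri(a[0],W1[1:],b[0],W2[1:])
    print(n,a[0].round(1),a[1],b[0].round(1),b[1],x.round(4),round(e[0]*1e3,1),p.round(4)[:2],onz(b[0],hs[n[0]],*W2[1:]).round(4)[:2])
E
```

```text
lA [120.2  72.9] [27.9 32.8] [ 62.5 146.7] [25.5 31. ] [ 0.4396 -0.1835  0.086 ] 0.1 [ 0.4396 -0.1839] [ 0.4396 -0.1844]
sA [209.2  60.6] [17.5 19.8] [147.2 134.2] [15.6 17.6] [ 0.4291 -0.0553  0.0748] 0.1 [ 0.4291 -0.0553] [ 0.4292 -0.0551]
lB [284.5  65.3] [28.9 31.7] [216.7 140. ] [26.5 28.4] [0.4442 0.0538 0.0853] 0.1 [0.444  0.0538] [0.4443 0.0538]
sB [358.2  58.7] [17.6 19.8] [287.  132.5] [16.1 17. ] [0.4399 0.1615 0.075 ] 0.0 [0.4399 0.1615] [0.44   0.1616]
sC [441.  183.6] [14.3 16.6] [380.6 248.7] [29.5 40.3] [0.6393 0.3068 0.067 ] 7.7 [0.6323 0.2955] [0.6418 0.3105]
```

All heights check (0.085 and 0.075 measured). Plan: lB→L2, sC→s_left, sB→s_mid, sA→s_right, lA→L0. I'll start with lB.

Emit:
send_rows(commands=[0, -55, -90, -220, 0.007, 0.006, 0, 0, -55, -90, -220, 0.007, 0.006, 0, 0, -55, -90, -220, 0.007, 0.006, 0, 0, -55, -90, -220, 0.007, 0.006, 0, 0, -55, -90, -220, 0.007, 0.006, 0, 0, -55, -90, -290, 0.007, 0.006, 0, 0, -55, -90, -358, 0.007, 0.006, 0, 0, -55, -90, -358, 0.007, 0.006, 0, 0, -55, -90, -358, 0.007, 0.006, 0], newtons=25)

```text
time_s: 7.6
tool_pos: [0.4461, 0.0532, 0.0418]
tcp_rot: [[-0.998, 0.063, 0.002], [0.063, 0.998, 0.0], [-0.002, 0.0, -1.0]]
force: [-0.8, -0.6, 0.8]
opening: 0.998
```

Emit:
send_rows(commands=[255, 0, 0, 0, 0, 0, 0, 255, 0, 0, 0, 0, 0, 0, 255, 0, 0, 0, 0, 0, 0, 255, 0, 0, 0, 0, 0, 0, 255, 0, 0, 0, 0, 0, 0, 255, 0, 0, 60, 0, 0, 0, 255, 0, 0, 110, 0, 0, 0, 255, 60, -5, 120, 0, 0, 0, 255, 110, -9, 120, 0, 0, 0, 255, 160, -13, 120, 0, 0, 0, 255, 210, -17, 120, 0, 0, 0, 255, 238, -19, 120, 0, 0, 0])

```text
time_s: 9.1
tool_pos: [0.6856, 0.0338, 0.1604]
tcp_rot: [[-0.998, 0.063, 0.001], [0.063, 0.998, -0.0], [-0.001, 0.0, -1.0]]
force: [-0.7, 0.7, -4.1]
opening: 0.637
```

Emit:
send_rows(commands=[255, -1, 0, -30, 0, 0, 0, 255, -1, 0, -55, 0, 0, 0, 255, -1, 0, -68, 0, 0, 0, 255, -1, 0, -78, 0, 0, 0, 255, -1, 0, -88, 0, 0, 0, 255, -1, 0, -96, 0, 0, 0, 255, -1, 0, -99, 0, 0, 0, 255, -1, 0, -99, 0, 0, 0])

```text
time_s: 10.1
tool_pos: [0.6845, 0.0338, 0.0627]
tcp_rot: [[-0.998, 0.063, 0.001], [0.063, 0.998, -0.0], [-0.001, -0.0, -1.0]]
force: [-3.3, 0.5, 2.5]
opening: 0.642
```

Emit:
send_rows(commands=[0, 0, 0, 0, 0, 0, 0, 0, 0, 0, 0, 0, 0, 0, 0, 0, 0, 0, 0, 0, 0, 0, 0, 0, 60, 0, 0, 0, 0, 0, 0, 120, 0, 0, 0, 0, 0, 150, 337, 0, 0, 0, 0, 0, 150, 337, 0, 0, 0, 0, 0, 150, 337, 0, 0, 0, 0, 0, 150, 337, 0, 0, 0, 0, 0, 150, 337, 0, 0, 0, 0, 0, 150, 337, 0, 0, 0])

```text
time_s: 11.48
tool_pos: [0.6845, 0.1841, 0.3998]
tcp_rot: [[-0.998, 0.062, 0.002], [0.062, 0.998, -0.001], [-0.002, -0.0, -1.0]]
force: [-0.1, 0.1, -0.9]
opening: 1.0
```

```bash
python3 - <<'E'
s=open('h.py').read(); s=s[:s.index("def match")]
s+='''
def disc(img,c,h=24):
    x0,y0=max(int(c[0])-h,0),max(int(c[1])-h,0); g=img[y0:y0+2*h,x0:x0+2*h].astype(int)
    m=((g.max(2)<100)&(np.ptp(g,axis=2)<25)).astype(np.uint8)
    n,l,st,ce=cv2.connectedComponentsWithStats(m)
    if n<2: return None
    k=1+np.argmin([np.hypot(*(ce[i]+[x0,y0]-c))+(1e3 if st[i,4]<80 else 0) for i in range(1,n)])
    ct=max(cv2.findContours((l==k).astype(np.uint8),0,1)[0],key=cv2.contourArea)
    if len(ct)<5: return None
    e=cv2.fitEllipse(ct); return np.array(e[0])+[x0,y0],np.array(e[1]).round(1)
P={'lA':(.4396,-.1838,.085),'sA':(.4291,-.0553,.075),'sB':(.44,.1615,.075),'sC':(.632,.2955,.075)}
def chk(W,P,dz=0):
    for n,p in P.items():
        v=proj(p,*W[1:])
        if not(5<v[0]<555 and 5<v[1]<232): print(n,"out",v.round()); continue
        a=disc(W[0],v)
        print(n,v.round(1),None if a is None else (a[0].round(1),a[1],onz(a[0],p[2],*W[1:]).round(4)))
'''
open('h.py','w').write(s)
E
python3 - <<'E'
from h import *
W=cap("wrist","w3.png"); chk(W,dict(P,L2seat=(.6827,.0339,.105)))
cv2.imwrite("pics/w3v.png",W[0][:240,:,::-1]); T=cap("top","top2.png"); chk2=disc(T[0],proj((.6827,.0339,.105),*T[1:]),12); print(proj((.6827,.0339,.105),*T[1:]),chk2, onz(chk2[0],.105,*T[1:]))
E
```

```text
lA out [ 0. 14.]
sA out [95.  1.]
sB out [250.  -1.]
sC [346.1 134.2] (array([346.2, 134.4]), array([15.9, 17. ]), array([0.6324, 0.2956, 0.075 ]))
L2seat [177.1 180. ] (array([176.9, 179.6]), array([26.3, 28.8]), array([0.6821, 0.0338, 0.105 ]))
[252.57269867 165.68437926] (array([252.53029919, 165.87573242]), array([11.7, 12.2])) [0.6820489  0.03405213 0.105     ]
```

L2 is seated: both views put it at (0.682, 0.034) at z 0.105. sC is confirmed at (0.632, 0.296), so I'll pick it next.

Emit:
send_rows(commands=[0, -52, 112, -220, 0, 0, 0, 0, -52, 112, -220, 0, 0, 0, 0, -52, 112, -220, 0, 0, 0, 0, -52, 112, -220, 0, 0, 0, 0, -52, 112, -220, 0, 0, 0, 0, -52, 112, -290, 0, 0, 0, 0, -52, 112, -358, 0, 0, 0, 0, -52, 112, -358, 0, 0, 0, 0, -52, 112, -358, 0, 0, 0])

```text
time_s: 12.7
tool_pos: [0.6331, 0.2937, 0.0397]
tcp_rot: [[-0.998, 0.065, -0.003], [0.065, 0.998, -0.001], [0.003, -0.001, -1.0]]
force: [0.2, -0.1, 1.2]
opening: 1.001
```

Emit:
send_rows(commands=[255, 0, 0, 0, 0, 0, 0, 255, 0, 0, 0, 0, 0, 0, 255, 0, 0, 0, 0, 0, 0, 255, 0, 0, 0, 0, 0, 0, 255, 0, 0, 0, 0, 0, 0, 255, 0, 0, 0, 0, 0, 0, 255, 0, 0, 0, 0, 0, 0, 255, 0, 0, 60, 0, 0, 0, 255, 0, 0, 120, 0, 0, 0, 255, 28, -77, 120, 0, 0, 0, 255, 56, -155, 120, 0, 0, 0, 255, 56, -155, 120, 0, 0, 0], newtons=20)

```text
time_s: 14.2
tool_pos: [0.6891, 0.1354, 0.1588]
tcp_rot: [[-0.998, 0.067, -0.005], [0.067, 0.998, -0.003], [0.005, -0.003, -1.0]]
force: [-0.4, 0.3, -2.9]
opening: 0.453
```

Emit:
send_rows(commands=[255, 0, 3, -30, 0, 0, 0, 255, 0, 3, -55, 0, 0, 0, 255, 0, 3, -68, 0, 0, 0, 255, 0, 3, -78, 0, 0, 0, 255, 0, 3, -88, 0, 0, 0, 255, 0, 3, -96, 0, 0, 0, 255, 0, 3, -99, 0, 0, 0, 255, 0, 3, -99, 0, 0, 0])

```text
time_s: 15.2
tool_pos: [0.6895, 0.1385, 0.0602]
tcp_rot: [[-0.998, 0.067, -0.004], [0.067, 0.998, -0.003], [0.004, -0.003, -1.0]]
force: [-0.2, 0.5, -2.8]
opening: 0.45
```

Emit:
send_rows(commands=[0, 0, 0, -1, 0, 0, 0, 0, 0, 0, -1, 0, 0, 0, 0, 0, 0, -1, 0, 0, 0, 0, 0, 0, 0, 0, 0, 0, 0, 0, 0, 60, 0, 0, 0, 0, 0, 0, 120, 0, 0, 0, 0, -69, -38, 340, 0, 0, 0, 0, -69, -38, 340, 0, 0, 0, 0, -69, -38, 340, 0, 0, 0, 0, -69, -38, 340, 0, 0, 0, 0, -69, -38, 340, 0, 0, 0, 0, -69, -38, 340, 0, 0, 0])

```text
time_s: 16.7
tool_pos: [0.62, 0.1005, 0.3997]
tcp_rot: [[-0.998, 0.067, -0.005], [0.067, 0.998, -0.003], [0.004, -0.003, -1.0]]
force: [-0.6, -0.1, -0.2]
opening: 1.0
```

```bash
python3 - <<'E'
from h import *
W=cap("wrist","w4.png"); chk(W,dict(P,L2seat=(.6827,.0339,.105),SLseat=(.6886,.1388,.095)))
E
```

```text
lA [71.8 62.9] (array([71.8, 62.9]), array([28.2, 34.3]), array([ 0.4396, -0.1838,  0.085 ]))
sA [161.5  50.1] (array([161.5,  50. ]), array([17.9, 20.7]), array([ 0.429 , -0.0553,  0.075 ]))
sB [310.8  47.4] (array([310.7,  47.3]), array([17.9, 20.5]), array([0.44  , 0.1614, 0.075 ]))
sC [399.3 173. ] None
L2seat [236.9 219. ] (array([238.8, 218.5]), array([25.5, 27. ]), array([0.6822, 0.0368, 0.105 ]))
SLseat [303.8 216.6] (array([303.4, 216.6]), array([15.5, 16.1]), array([0.6886, 0.1382, 0.095 ]))
```

Emit:
send_rows(commands=[0, -180, 61, -210, 0.003, -0.005, 0, 0, -180, 61, -210, 0.003, -0.005, 0, 0, -180, 61, -210, 0.003, -0.005, 0, 0, -180, 61, -210, 0.003, -0.005, 0, 0, -180, 61, -210, 0.003, -0.005, 0, 0, -180, 61, -210, 0.003, -0.005, 0, 0, -180, 61, -290, 0.003, -0.005, 0, 0, -180, 61, -358, 0.003, -0.005, 0, 0, -180, 61, -358, 0.003, -0.005, 0, 0, -180, 61, -358, 0.003, -0.005, 0])

```text
time_s: 18.0
tool_pos: [0.4411, 0.1612, 0.0391]
tcp_rot: [[-0.998, 0.067, -0.003], [0.067, 0.998, 0.0], [0.003, -0.0, -1.0]]
force: [-0.2, 0.2, 0.1]
opening: 0.999
```

Emit:
send_rows(commands=[255, 0, 0, 0, 0, 0, 0, 255, 0, 0, 0, 0, 0, 0, 255, 0, 0, 0, 0, 0, 0, 255, 0, 0, 0, 0, 0, 0, 255, 0, 0, 0, 0, 0, 0, 255, 0, 0, 0, 0, 0, 0, 255, 0, 0, 0, 0, 0, 0, 255, 0, 0, 60, 0, 0, 0, 255, 0, 0, 120, 0, 0, 0, 255, 45, -40, 120, 0, 0, 0, 255, 90, -80, 120, 0, 0, 0, 255, 138, -121, 120, 0, 0, 0])

```text
time_s: 19.5
tool_pos: [0.5789, 0.0396, 0.1587]
tcp_rot: [[-0.998, 0.067, -0.005], [0.067, 0.998, 0.0], [0.005, 0.0, -1.0]]
force: [0.4, 0.6, -2.8]
opening: 0.451
```

Emit:
send_rows(commands=[255, 0, 0, -30, 0, 0, 0, 255, 0, 0, -55, 0, 0, 0, 255, 0, 0, -68, 0, 0, 0, 255, 0, 0, -78, 0, 0, 0, 255, 0, 0, -88, 0, 0, 0, 255, 0, 0, -96, 0, 0, 0, 255, 0, 0, -100, 0, 0, 0, 255, 0, 0, -100, 0, 0, 0])

```text
time_s: 20.5
tool_pos: [0.5787, 0.0398, 0.0593]
tcp_rot: [[-0.998, 0.066, -0.005], [0.066, 0.998, 0.0], [0.005, 0.0, -1.0]]
force: [-1.3, 0.4, -0.2]
opening: 0.454
```

Emit:
send_rows(commands=[0, 0, 0, 0, 0, 0, 0, 0, 0, 0, 0, 0, 0, 0, 0, 0, 0, 0, 0, 0, 0, 0, 0, 0, 0, 0, 0, 0, 0, 0, 0, 60, 0, 0, 0, 0, 0, 0, 120, 0, 0, 0, 0, 51, -40, 340, 0, 0, 0, 0, 51, -40, 340, 0, 0, 0, 0, 51, -40, 340, 0, 0, 0, 0, 51, -40, 340, 0, 0, 0, 0, 51, -40, 340, 0, 0, 0, 0, 51, -40, 340, 0, 0, 0])

```text
time_s: 22.0
tool_pos: [0.6289, -0.0, 0.3981]
tcp_rot: [[-0.998, 0.066, -0.007], [0.066, 0.998, 0.001], [0.008, 0.0, -1.0]]
force: [0.3, 0.1, -0.2]
opening: 1.0
```

```bash
python3 - <<'E'
from h import *
W=cap("wrist","w5.png"); chk(W,dict(P,L2seat=(.6827,.0339,.105),SLseat=(.6886,.1388,.095),SM=(.5779,.04,.095)))
E
```

```text
lA [138.5  51.5] (array([138.4,  51.4]), array([29. , 34.2]), array([ 0.4395, -0.184 ,  0.085 ]))
sA [228.8  38.8] (array([228.8,  38.9]), array([18.2, 20.7]), array([ 0.4292, -0.0552,  0.075 ]))
sB [379.8  36.2] None
sC [462.7 164. ] None
L2seat [300.5 210.3] (array([302.5, 209.9]), array([26.2, 27.3]), array([0.6823, 0.0369, 0.105 ]))
SLseat [366.9 208. ] (array([366.5, 208. ]), array([15.5, 16.9]), array([0.6886, 0.1382, 0.095 ]))
SM [300.8 140.4] (array([300.5, 140.2]), array([17.3, 18. ]), array([0.5776, 0.0396, 0.095 ]))
```

Emit:
send_rows(commands=[0, -199, -55, -210, 0, -0.007, 0, 0, -199, -55, -210, 0, -0.007, 0, 0, -199, -55, -210, 0, -0.007, 0, 0, -199, -55, -210, 0, -0.007, 0, 0, -199, -55, -210, 0, -0.007, 0, 0, -199, -55, -210, 0, -0.007, 0, 0, -199, -55, -290, 0, -0.007, 0, 0, -199, -55, -357, 0, -0.007, 0, 0, -199, -55, -357, 0, -0.007, 0, 0, -199, -55, -357, 0, -0.007, 0])

```text
time_s: 23.3
tool_pos: [0.4295, -0.0545, 0.0387]
tcp_rot: [[-0.998, 0.066, -0.005], [0.066, 0.998, 0.003], [0.005, 0.002, -1.0]]
force: [1.2, 0.2, -0.0]
opening: 0.998
```

Emit:
send_rows(commands=[255, 0, 0, 0, 0, 0, 0, 255, 0, 0, 0, 0, 0, 0, 255, 0, 0, 0, 0, 0, 0, 255, 0, 0, 0, 0, 0, 0, 255, 0, 0, 0, 0, 0, 0, 255, 0, 0, 0, 0, 0, 0, 255, 0, 0, 0, 0, 0, 0, 255, 0, 0, 60, 0, 0, 0, 255, 0, 0, 120, 0, 0, 0, 255, 60, -5, 120, 0, 0, 0, 255, 120, -9, 120, 0, 0, 0, 255, 180, -13, 120, 0, 0, 0])

```text
time_s: 24.8
tool_pos: [0.6105, -0.0673, 0.1586]
tcp_rot: [[-0.998, 0.066, -0.006], [0.066, 0.998, 0.003], [0.006, 0.002, -1.0]]
force: [0.3, -0.4, -3.2]
opening: 0.458
```

Emit:
send_rows(commands=[255, 67, -4, 0, 0, 0, 0, 255, 67, -4, 0, 0, 0, 0, 255, 67, -4, 0, 0, 0, 0])

```text
time_s: 25.18
tool_pos: [0.676, -0.0708, 0.1566]
tcp_rot: [[-0.998, 0.066, -0.01], [0.066, 0.998, 0.004], [0.01, 0.003, -1.0]]
force: [-0.2, 0.2, -2.7]
opening: 0.459
```

Emit:
send_rows(commands=[255, 0, -1, -30, 0, -0.008, 0, 255, 0, -1, -55, 0, -0.008, 0, 255, 0, -1, -67, 0, -0.008, 0, 255, 0, -1, -77, 0, -0.008, 0, 255, 0, -1, -87, 0, -0.008, 0, 255, 0, -1, -95, 0, -0.008, 0, 255, 0, -1, -99, 0, -0.008, 0, 255, 0, -1, -99, 0, -0.008, 0])

```text
time_s: 26.18
tool_pos: [0.6768, -0.0717, 0.059]
tcp_rot: [[-0.998, 0.065, -0.001], [0.065, 0.998, 0.004], [0.001, 0.004, -1.0]]
force: [-0.4, 0.6, 2.9]
opening: 0.451
```

Emit:
send_rows(commands=[0, 0, 0, 0, 0, 0, 0, 0, 0, 0, 0, 0, 0, 0, 0, 0, 0, 0, 0, 0, 0, 0, 0, 0, 0, 0, 0, 0, 0, 0, 0, 60, 0, 0, 0, 0, 0, 0, 120, 0, 0, 0, 0, -17, -28, 340, 0, 0, 0, 0, -17, -28, 340, 0, 0, 0, 0, -17, -28, 340, 0, 0, 0, 0, -17, -28, 340, 0, 0, 0, 0, -17, -28, 340, 0, 0, 0, 0, -17, -28, 340, 0, 0, 0])

```text
time_s: 27.68
tool_pos: [0.6591, -0.0995, 0.3975]
tcp_rot: [[-0.998, 0.066, -0.003], [0.066, 0.998, 0.005], [0.003, 0.004, -1.0]]
force: [0.5, 0.3, -0.9]
opening: 1.001
```

```bash
python3 - <<'E'
from h import *
W=cap("wrist","w6.png"); chk(W,dict(P,L2seat=(.6827,.0339,.105),SLseat=(.6886,.1388,.095),SM=(.5779,.04,.095),SR=(.6763,-.0714,.095)))
cv2.imwrite("pics/w6v.png",cv2.resize(W[0][:240,:,::-1],(800,343)))
E
```

```text
lA [204.4  21.1] (array([204.3,  20.9]), array([30.4, 34.9]), array([ 0.4394, -0.184 ,  0.085 ]))
sA [296.1   8.6] None
sB [450.6   6.3] None
sC [527.8 139.6] None
L2seat [364.6 186.1] (array([366.5, 185.5]), array([26.4, 28.6]), array([0.6821, 0.0368, 0.105 ]))
SLseat [430.8 184.2] (array([430.3, 184.2]), array([15.1, 18. ]), array([0.6885, 0.1381, 0.095 ]))
SM [367.3 113.8] (array([367. , 113.6]), array([17.5, 19.4]), array([0.5776, 0.0396, 0.095 ]))
SR [294.4 185.2] (array([294.1, 185.4]), array([16.2, 16.8]), array([ 0.6765, -0.0719,  0.095 ]))
```

View pics/w6v.png

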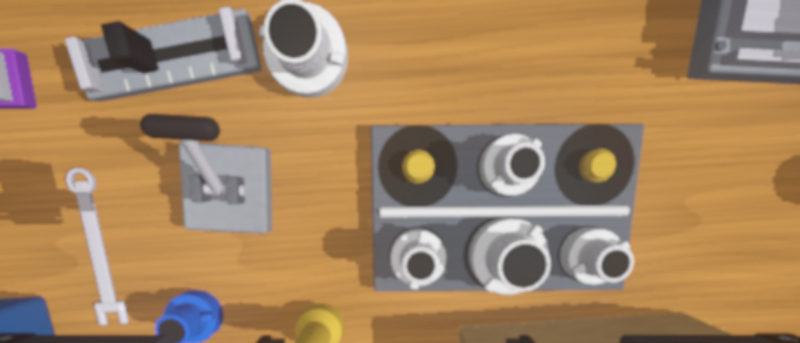

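Four are seated where they should be. The range stop is close to lA, so I'll measure it and the grip before closing in.

```bash
python3 - <<'E'
from h import *
W=load("w6.png")
f=.7
for nm,p,z in(("stopR near",(240,10),.044),("stopR b",(243,55),.044),("stopR tl",(222,10),.044),("stopL",(70,42),.044),("stopLb",(95,90),.044)):
    print(nm,onz(np.array(p)*f,z,*W[1:]).round(3))
# grip from top/scene/w1
for fn,c in(("w6.png",None),):
    g=W[0].astype(int)[0:60,60:125]; m=((g.max(2)<55)).astype(np.uint8)
    n,l,st,ce=cv2.connectedComponentsWithStats(m); 
    for k in range(1,n):
        if st[k,4]>40: print(ce[k]+[60,0],st[k])
v=cv2.resize(W[0][0:75,30:250,::-1],None,fx=3.6,fy=3.6,interpolation=cv2.INTER_CUBIC)
w2=load("w2.png")[0]; v2=cv2.resize(w2[60:235,330:560,::-1],None,fx=1.9,fy=1.9,interpolation=cv2.INTER_CUBIC)
o=np.zeros((270+333,792,3),np.uint8); o[:270,:792]=v[:270,:792]; o[270:270+332,:437]=v2[:332,:437]; cv2.imwrite("pics/v6.png",o[:600])
E
```

```text
stopR near [ 0.404 -0.243  0.044]
stopR b [ 0.447 -0.246  0.044]
stopR tl [ 0.403 -0.262  0.044]
stopL [ 0.423 -0.427  0.044]
stopLb [ 0.47  -0.412  0.044]
[93.28519196 37.8702011 ] [ 10  19  39  31 547]
```

View pics/v6.png

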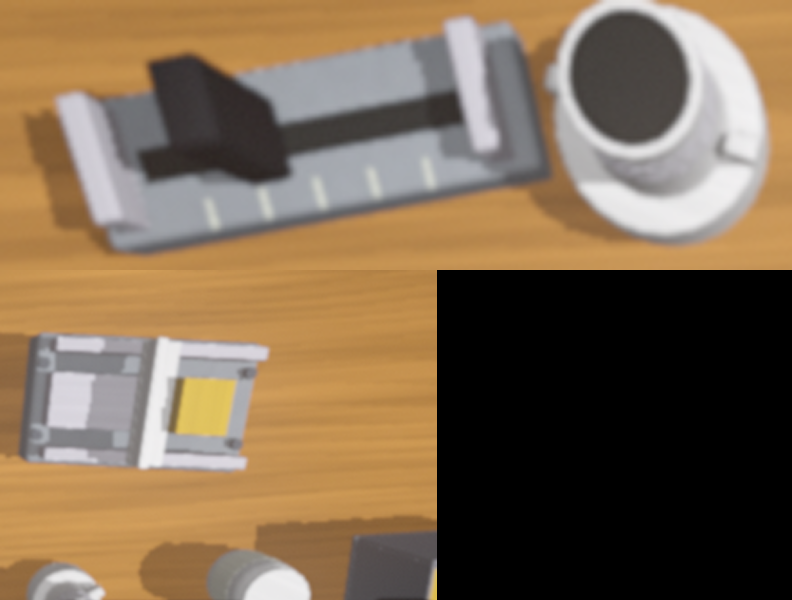

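Stop edge is at y ≈ -0.243 and z 0.044. With a 70 mm opening and the tips at z 0.047 I clear it.

Emit:
send_rows(commands=[50, -219, -84, -200, 0.005, 0, 0, 50, -219, -84, -200, 0.005, 0, 0, 50, -219, -84, -200, 0.005, 0, 0, 50, -219, -84, -200, 0.005, 0, 0, 50, -219, -84, -200, 0.005, 0, 0, 50, -219, -84, -200, 0.005, 0, 0, 50, -219, -84, -200, 0.005, 0, 0, 50, -219, -84, -260, 0.005, 0, 0, 50, -219, -84, -310, 0.005, 0, 0, 50, -219, -84, -348, 0.005, 0, 0, 50, -219, -84, -348, 0.005, 0, 0], newtons=25)

```text
time_s: 29.1
tool_pos: [0.4403, -0.1826, 0.0469]
tcp_rot: [[-0.998, 0.064, -0.007], [0.064, 0.998, 0.012], [0.008, 0.012, -1.0]]
force: [0.8, 0.1, 0.7]
opening: 0.805
```

Emit:
send_rows(commands=[255, 0, 0, 0, 0, 0, 0, 255, 0, 0, 0, 0, 0, 0, 255, 0, 0, 0, 0, 0, 0, 255, 0, 0, 0, 0, 0, 0, 255, 0, 0, 0, 0, 0, 0, 255, 0, 0, 60, 0, 0, 0, 255, 0, 0, 120, 0, 0, 0, 255, 44, 39, 120, 0, 0, 0, 255, 88, 78, 120, 0, 0, 0, 255, 132, 117, 120, 0, 0, 0, 255, 132, 117, 120, 0, 0, 0])

```text
time_s: 30.48
tool_pos: [0.5747, -0.0627, 0.1668]
tcp_rot: [[-0.998, 0.059, -0.005], [0.059, 0.998, 0.012], [0.006, 0.012, -1.0]]
force: [-1.2, 0.4, -3.6]
opening: 0.639
```

Emit:
send_rows(commands=[255, -3, -3, -20, 0, 0, 0, 255, -3, -3, -50, 0, 0, 0, 255, -3, -3, -67, 0, 0, 0, 255, -3, -3, -77, 0, 0, 0, 255, -3, -3, -87, 0, 0, 0, 255, -3, -3, -95, 0, 0, 0, 255, -3, -3, -99, 0, 0, 0, 255, -3, -3, -100, 0, 0, 0])

```text
time_s: 31.48
tool_pos: [0.5706, -0.0654, 0.0684]
tcp_rot: [[-0.998, 0.058, -0.007], [0.058, 0.998, 0.012], [0.008, 0.012, -1.0]]
force: [-6.0, 1.6, 12.5]
opening: 0.64
```

Emit:
send_rows(commands=[0, 0, 0, 0, 0, 0, 0, 0, 0, 0, 0, 0, 0, 0, 0, 0, 0, 0, 0, 0, 0, 0, 0, 0, 0, 0, 0, 0, 0, 0, 0, 60, 0, 0, 0, 0, 0, 0, 120, 0, 0, 0, 0, 50, 130, 332, -0.012, -0.007, 0, 0, 50, 130, 332, -0.012, -0.007, 0, 0, 50, 130, 332, -0.012, -0.007, 0, 0, 50, 130, 332, -0.012, -0.007, 0, 0, 50, 130, 332, -0.012, -0.007, 0, 0, 50, 130, 332, -0.012, -0.007, 0])

```text
time_s: 32.98
tool_pos: [0.6201, 0.0646, 0.3995]
tcp_rot: [[-0.998, 0.058, -0.002], [0.058, 0.998, 0.0], [0.002, 0.0, -1.0]]
force: [0.6, -0.2, -0.5]
opening: 0.995
```

```bash
python3 - <<'E'
from h import *
Q=dict(L2=(.6827,.0339,.105),SL=(.6886,.1388,.095),SM=(.5779,.04,.095),SR=(.6763,-.0714,.095),L0=(.5715,-.0653,.105))
W=cap("wrist","w7.png"); chk(W,Q)
Y,_=masks(W[0]); print([(c.round(1),s[2:]) for c,s in blobs(W[0],Y,25) if c[1]<235])
cv2.imwrite("pics/w7v.png",cv2.resize(W[0][:240,200:,::-1],(780,520),interpolation=cv2.INTER_CUBIC))
E
```

```text
L2 [258.9 216.9] (array([260.8, 216.5]), array([25.5, 26.9]), array([0.6822, 0.0369, 0.105 ]))
SL [325.5 215. ] (array([325. , 215.2]), array([15.5, 16.4]), array([0.6887, 0.1381, 0.095 ]))
SM [258.4 147.9] (array([258.3, 147.6]), array([17.2, 17.5]), array([0.5775, 0.0399, 0.095 ]))
SR [192.8 214.9] (array([192.6, 215.1]), array([15.3, 16.8]), array([ 0.6766, -0.0718,  0.095 ]))
L0 [186.2 148.1] (array([185.7, 145.6]), array([27.8, 30.2]), array([ 0.568 , -0.0656,  0.105 ]))
[(array([496.4,  44.2]), array([ 35,  34, 940], dtype=int32)), (array([322.5, 145.4]), array([ 21,  21, 327], dtype=int32))]
```

View pics/w7v.png

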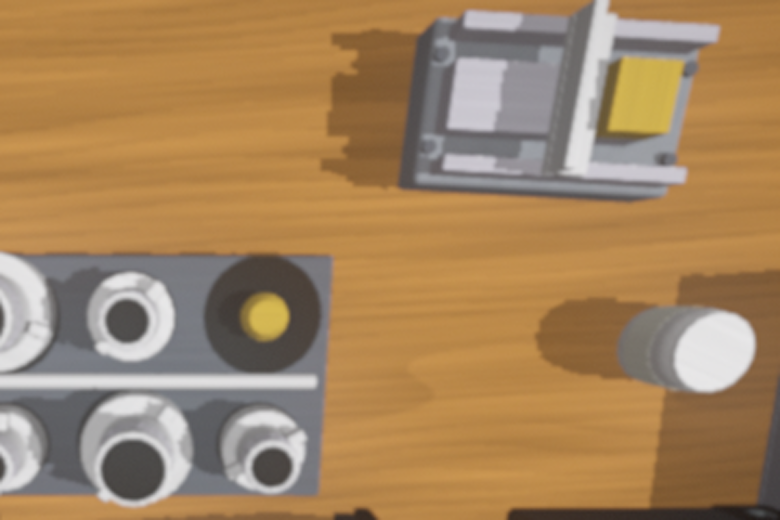

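Four match their spigots. L0's tail reads 3.5 mm towards the robot, so I'll check its height and tilt from two wrist views before going on.

Emit:
send_rows(commands=[0, 40, -170, 0, 0, 0, 0, 0, 40, -170, 0, 0, 0, 0, 0, 40, -170, 0, 0, 0, 0, 0, 40, -170, 0, 0, 0, 0, 0, 40, -170, 0, 0, 0, 0])

```text
time_s: 33.65
tool_pos: [0.6585, -0.1063, 0.3963]
tcp_rot: [[-0.998, 0.06, -0.008], [0.06, 0.998, 0.002], [0.008, 0.002, -1.0]]
force: [0.1, 0.2, -0.1]
opening: 1.0
```

```bash
python3 - <<'E'
from h import *
Q=dict(L2=(.6827,.0369,.105),SL=(.6886,.1388,.095),SM=(.5779,.04,.095),SR=(.6763,-.0714,.095),L0=(.568,-.0653,.105))
A=load("w7.png"); B=cap("wrist","w8.png"); T=cap("top","top3.png"); 
for n,p in Q.items():
    q=[disc(D[0],proj(p,*D[1:]),h) for D,h in((A,24),(B,24),(T,12))]
    q=[None if x is None else x[0] for x in q]
    print(n,tri(q[0],A[1:],q[1],B[1:])[0].round(4) if q[0] is not None and q[1] is not None else None, [None if x is None else onz(x,p[2],*D[1:])[:2].round(4) for x,D in zip(q,(A,B,T))])
cr=cv2.resize(B[0][100:240,150:400,::-1],(800,448),interpolation=cv2.INTER_CUBIC); cv2.imwrite("pics/w8v.png",cr)
E
```

```text
L2 [0.6822 0.0369 0.1048] [array([0.6822, 0.0369]), array([0.6822, 0.0368]), array([0.686, 0.029])]
SL [0.6887 0.1381 0.0951] [array([0.6887, 0.1381]), array([0.6887, 0.1381]), array([0.6893, 0.1388])]
SM [0.5776 0.0398 0.0942] [array([0.5775, 0.0399]), array([0.5777, 0.0396]), array([0.5784, 0.0657])]
SR [ 0.6766 -0.0719  0.0948] [array([ 0.6766, -0.0718]), array([ 0.6766, -0.0719]), array([ 0.6711, -0.0771])]
L0 [ 0.5679 -0.0656  0.1049] [array([ 0.568 , -0.0656]), array([ 0.5679, -0.0656]), array([ 0.5711, -0.0754])]
```

View pics/w8v.png

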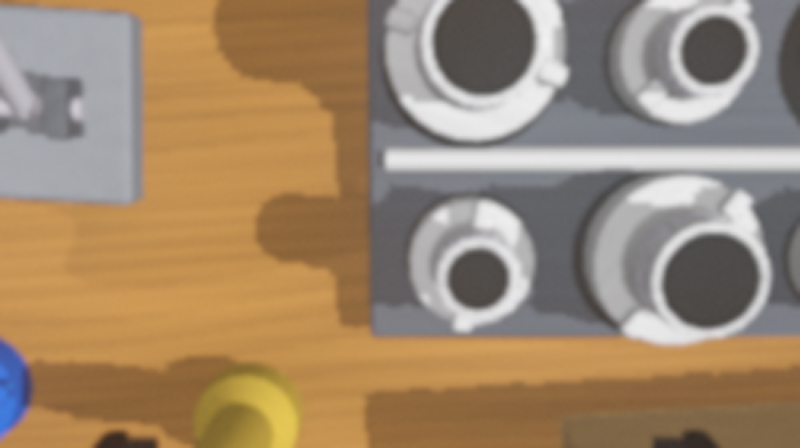

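All five sit at the right heights (0.105 large, 0.095 small) and within bore play, so they are seated. Next is a view from above the interlock.

Emit:
send_rows(commands=[255, -98, 436, 0, 0, -0.006, 0, 255, -98, 436, 0, 0, -0.006, 0, 255, -98, 436, 0, 0, -0.006, 0, 255, -98, 436, 0, 0, -0.006, 0, 255, -98, 436, 0, 0, -0.006, 0, 255, -98, 436, 0, 0, -0.006, 0, 255, -98, 436, 0, 0, -0.006, 0, 255, -98, 436, 0, 0, -0.006, 0, 255, -98, 436, 0, 0, -0.006, 0, 255, -98, 436, 0, 0, -0.006, 0])

```text
time_s: 35.0
tool_pos: [0.561, 0.33, 0.3976]
tcp_rot: [[-0.998, 0.059, 0.0], [0.059, 0.998, 0.001], [0.0, 0.001, -1.0]]
force: [-0.6, 0.7, -1.0]
opening: 0.012
```

```bash
python3 - <<'E'
from h import *
B=cap("wrist","w9.png"); print(B[3],proj((.452,.39,.084),*B[1:]),proj((.44,.30,.064),*B[1:]))
p=proj((.445,.34,.07),*B[1:]).astype(int); x0,y0=max(p[0]-80,0),max(p[1]-60,0); print(x0,y0)
cv2.imwrite("pics/w9v.png",cv2.resize(B[0][y0:y0+120,x0:x0+160,::-1],(800,600),interpolation=cv2.INTER_CUBIC))
E
```

```text
[0.49266939 0.33396108 0.55941264] [312.57089099  97.62164262] [251.97877103  94.25252442]
198 35
```

View pics/w9v.png

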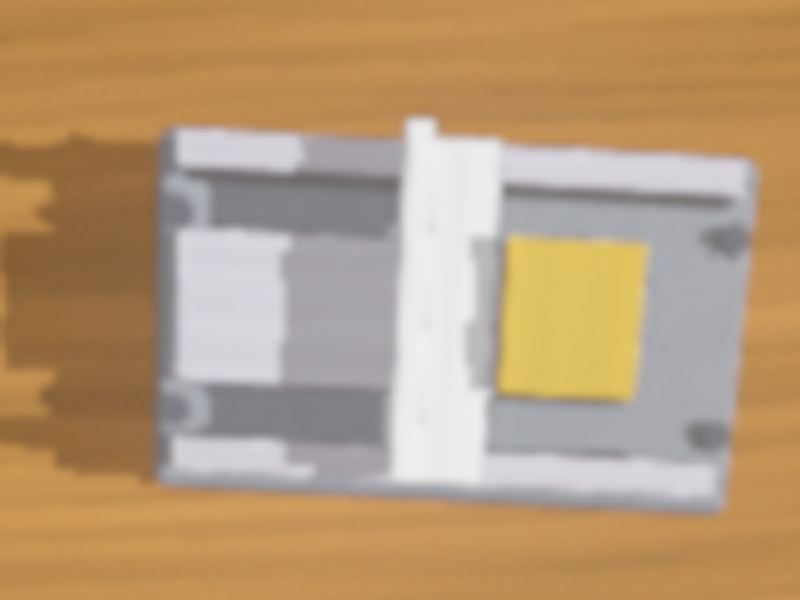

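```bash
python3 - <<'E'
from h import *
B=load("w9.png"); f=lambda p,z: onz(np.array(p)/5+[198-.4,35-.4],z,*B[1:])[:2]
H=np.array([f(p,.084) for p in((508,236),(648,242),(635,401),(499,395))]);print("head",H.round(4),H.mean(0).round(4))
print("len",[np.linalg.norm(H[i]-H[i-1]).round(4) for i in range(4)])
Sx=[f(p,.064) for p in((177,230),(177,382))];print("step end",np.round(Sx,4),np.mean(Sx,0).round(4))
r1=[f(p,.067) for p in((176,168),(740,198))];r2=[f(p,.067) for p in((172,438),(720,463))]
for q in(r1,r2): d=q[1]-q[0];print("rail inner",np.round(q,4),"a",np.arctan2(d[0],d[1]).round(4))
K=[f(p,.097) for p in((407,118),(392,482))];print("rib -y top",np.round(K,4),np.mean(K,0).round(4))
a=np.mean([np.arctan2(*(q[1]-q[0])) for q in(r1,r2)]); u=np.array([np.sin(a),np.cos(a)])
for nm,pt,off in(("head",H.mean(0),-.0895),("end",np.mean(Sx,0),.03),("rib",np.mean(K,0),-.038),):
    print(nm,"-> bolt_step",(pt+u*off).round(4))
print(a,u)
# two-view head height with w7
A=load("w7.png")
print(tri(blobs(A[0],masks(A[0])[0],500)[0][0],A[1:],blobs(B[0],masks(B[0])[0],500)[0][0],B[1:]))
E
```

```text
head [[0.4291 0.3712]
 [0.4331 0.4118]
 [0.4773 0.4072]
 [0.4732 0.3668]] [0.4532 0.3893]
len [np.float64(0.0443), np.float64(0.0408), np.float64(0.0443), np.float64(0.0406)]
step end [[0.4189 0.2729]
 [0.4627 0.2687]] [0.4408 0.2708]
rail inner [[0.4022 0.2746]
 [0.4203 0.4423]] a 0.1077
rail inner [[0.4793 0.266 ]
 [0.4968 0.436 ]] a 0.1026
rib -y top [[0.3987 0.3434]
 [0.4963 0.3335]] [0.4475 0.3385]
head -> bolt_step [0.4438 0.3003]
end -> bolt_step [0.4439 0.3006]
rib -> bolt_step [0.4435 0.3007]
0.10512757985206597 [0.10493405 0.99447918]
(array([0.45298735, 0.38886193, 0.08121332]), [np.float64(9.156390923206421e-05), np.float64(9.156390923174913e-05)])
```

Three independent cues agree on bolt_step = (0.4437, 0.3005), yaw 0.105, with the head at z ≈ 0.082. I'll press the step.

Emit:
send_rows(commands=[255, -117, -30, -200, 0, 0, -0.046, 255, -117, -30, -200, 0, 0, -0.046, 255, -117, -30, -200, 0, 0, -0.046, 255, -117, -30, -260, 0, 0, -0.046, 255, -117, -30, -310, 0, 0, -0.046, 255, -117, -30, -325, 0, 0, -0.046, 255, -117, -30, -335, 0, 0, -0.046, 255, -117, -30, -345, 0, 0, -0.046, 255, -117, -30, -353, 0, 0, -0.046, 255, -117, -30, -353, 0, 0, -0.046, 255, -117, -30, -353, 0, 0, -0.046])

```text
time_s: 36.42
tool_pos: [0.4443, 0.2987, 0.0467]
tcp_rot: [[-0.994, 0.106, -0.0], [0.106, 0.994, -0.0], [-0.0, -0.0, -1.0]]
force: [-3.3, -4.6, 6.6]
opening: 0.004
```

Emit:
send_rows(commands=[255, 0, 1, -2.5, 0, 0, 0, 255, 0.5, 6, -3, 0, 0, 0, 255, 1, 12, -3, 0, 0, 0, 255, 2, 18, -3, 0, 0, 0, 255, 2.5, 24, -3, 0, 0, 0, 255, 3, 30, -3, 0, 0, 0, 255, 3, 30, -3, 0, 0, 0])

```text
time_s: 37.3
tool_pos: [0.4499, 0.3286, 0.0465]
tcp_rot: [[-0.994, 0.105, 0.005], [0.105, 0.994, 0.001], [-0.005, 0.001, -1.0]]
force: [0.3, -3.7, 5.7]
opening: 0.004
```

Emit:
send_rows(commands=[255, 0, 0, -4, 0, 0, 0, 255, 0, 0, -4, 0, 0, 0, 255, 0, 3, -4, 0, 0, 0, 255, 0, 6, -4, 0, 0, 0, 255, 0, 6, -4, 0, 0, 0])

```text
time_s: 37.92
tool_pos: [0.4509, 0.3338, 0.0452]
tcp_rot: [[-0.994, 0.105, 0.007], [0.105, 0.994, -0.0], [-0.007, 0.001, -1.0]]
force: [-2.2, -5.5, 7.9]
opening: 0.001
```

Emit:
send_rows(commands=[255, 0, 3, -2, 0, 0, 0, 255, 0, 6, -2, 0, 0, 0, 255, 0, 9, -2, 0, 0, 0, 255, 0, 12, -2, 0, 0, 0, 255, 0, 12, -2, 0, 0, 0])

```text
time_s: 38.55
tool_pos: [0.4525, 0.3449, 0.0458]
tcp_rot: [[-0.994, 0.104, 0.01], [0.104, 0.995, -0.001], [-0.01, 0.0, -1.0]]
force: [-1.5, -5.4, 6.6]
opening: 0.007
```

Emit:
send_rows(commands=[255, 0, 3, -2, 0, 0, 0, 255, 0, 6, -2, 0, 0, 0, 255, 0, 8, -2, 0, 0, 0, 255, 0, 8, -2, 0, 0, 0])

```text
time_s: 39.05
tool_pos: [0.4536, 0.3517, 0.0463]
tcp_rot: [[-0.995, 0.104, 0.012], [0.104, 0.995, -0.002], [-0.012, -0.001, -1.0]]
force: [-1.7, -5.6, 5.6]
opening: 0.001
```

```bash
python3 - <<'E'
from h import *
S=cap("scene","scene5.png"); p=proj((.45,.36,.07),*S[1:]).astype(int)
cv2.imwrite("pics/s5v.png",cv2.resize(S[0][p[1]-50:p[1]+50,p[0]-65:p[0]+65,::-1],(780,600),interpolation=cv2.INTER_CUBIC))
E
```

```text
(no output)
```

View pics/s5v.png

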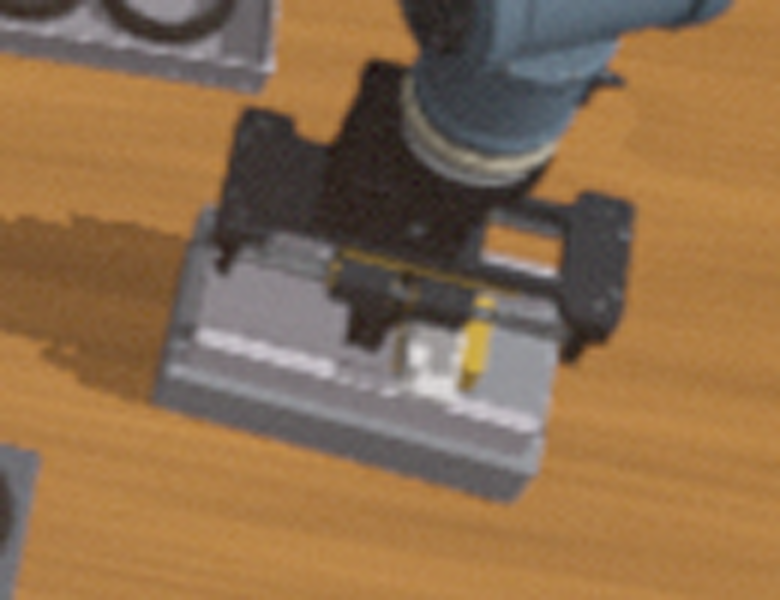

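The keeper covers most of the head, with only a yellow strip left. I'll lift clear of the step and finish the push on the rib alone.

Emit:
send_rows(commands=[255, 0, -2, 15, 0, 0, 0, 255, 0, -2, 32, 0, 0, 0, 255, 0, -2, 32, 0, 0, 0, 255, 0, 1, 32, 0, 0, 0, 255, 0, 3, 32, 0, 0, 0, 255, 0, 5, 32, 0, 0, 0, 255, 0, 7, 32, 0, 0, 0, 255, 0, 7, 32, 0, 0, 0])

```text
time_s: 40.1
tool_pos: [0.4533, 0.3583, 0.0778]
tcp_rot: [[-0.995, 0.104, 0.011], [0.104, 0.995, -0.003], [-0.011, -0.002, -1.0]]
force: [0.3, -1.5, -1.7]
opening: 0.006
```

Emit:
send_rows(commands=[255, 0, 2, 0, 0, 0, 0, 255, 0, 4, 0, 0, 0, 0, 255, 0, 4, 0, 0, 0, 0])

```text
time_s: 40.48
tool_pos: [0.4535, 0.3604, 0.0778]
tcp_rot: [[-0.995, 0.103, 0.01], [0.103, 0.995, -0.006], [-0.011, -0.005, -1.0]]
force: [1.1, -7.5, 1.5]
opening: 0.003
```

Emit:
send_rows(commands=[255, 0, -10, 0, 0, 0, 0, 255, 0, -10, 60, 0, 0, 0, 255, 87, -60, 200, 0, 0, 0, 255, 107, -30, 320, 0, 0, 0, 255, 107, -30, 320, 0, 0, 0, 255, 107, -30, 320, 0, 0, 0, 255, 107, -30, 320, 0, 0, 0])

```text
time_s: 41.35
tool_pos: [0.5622, 0.3306, 0.402]
tcp_rot: [[-0.995, 0.103, 0.016], [0.103, 0.995, -0.003], [-0.016, -0.001, -1.0]]
force: [0.0, 0.0, -1.4]
opening: 0.002
```

```bash
python3 - <<'E'
from h import *
B=cap("wrist","w10.png"); 
p=proj((.45,.37,.07),*B[1:]).astype(int); x0,y0=max(p[0]-80,0),max(p[1]-60,0); print(x0,y0)
cv2.imwrite("pics/w10v.png",cv2.resize(B[0][y0:y0+120,x0:x0+160,::-1],(640,480),interpolation=cv2.INTER_CUBIC))
E
```

```text
214 32
```

View pics/w10v.png

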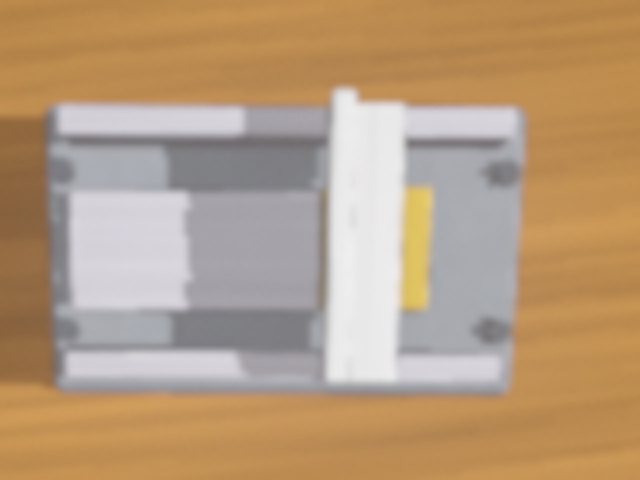

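Emit:
send_rows(commands=[255, -10, -635, 0, 0, 0, 0.046, 255, -10, -635, 0, 0, 0, 0.046, 255, -10, -635, 0, 0, 0, 0.046, 255, -10, -635, 0, 0, 0, 0.046, 255, -10, -635, 0, 0, 0, 0.046, 255, -10, -635, 0, 0, 0, 0.046, 255, -10, -635, 0, 0, 0, 0.046, 255, -10, -635, 0, 0, 0, 0.046, 255, -10, -635, 0, 0, 0, 0.046, 255, -10, -635, 0, 0, 0, 0.046, 255, -10, -635, 0, 0, 0, 0.046, 255, -10, -635, 0, 0, 0, 0.046])

```text
time_s: 42.9
tool_pos: [0.5543, -0.304, 0.4047]
tcp_rot: [[-0.998, 0.059, 0.023], [0.059, 0.998, 0.002], [-0.023, 0.004, -1.0]]
force: [-0.0, 0.8, -0.1]
opening: 0.006
```

The keeper covers the head; about 12 mm of head still shows, as the given sizes imply at the end stop. Now the range grip.

```bash
python3 - <<'E'
from h import *
B=cap("wrist","w11.png"); p=proj((.43,-.33,.04),*B[1:]).astype(int); x0,y0=max(p[0]-85,0),max(p[1]-60,0); print(x0,y0,proj((.43,-.33,.04),*B[1:]))
cv2.imwrite("pics/w11v.png",cv2.resize(B[0][y0:y0+120,x0:x0+160,::-1],(800,600),interpolation=cv2.INTER_CUBIC))
E
```

```text
169 28 [254.81322083  88.29347445]
```

View pics/w11v.png

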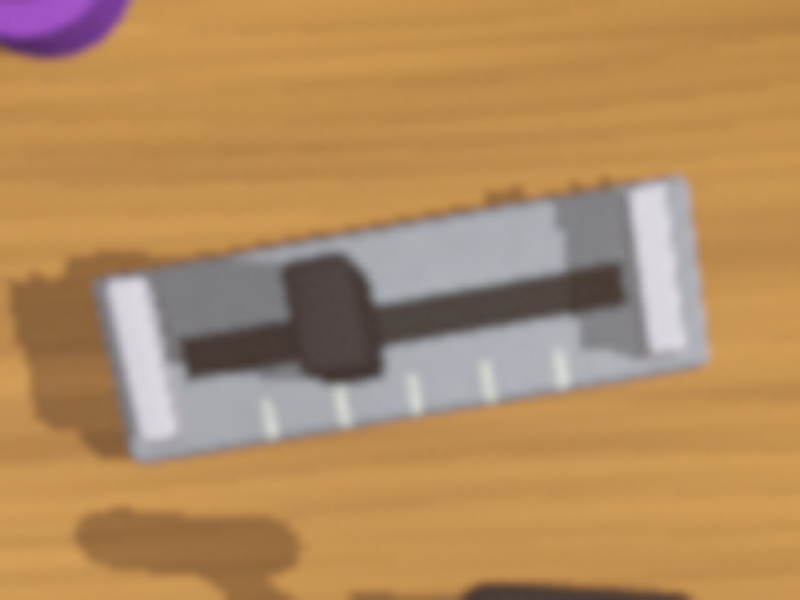

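```bash
python3 - <<'E'
from h import *
B=load("w11.png"); f=lambda p,z: onz(np.array(p)/5+[169-.4,28-.4],z,*B[1:])[:2]
C=np.array([f(p,.022) for p in((97,283),(685,178),(706,362),(138,460))]); print(C.round(4),C.mean(0).round(4),[np.linalg.norm(C[i]-C[i-1]).round(4) for i in range(4)])
d=(C[1]+C[2]-C[0]-C[3])/2; a=np.arctan2(d[0],d[1]); u=np.array([np.sin(a),np.cos(a)]); v=np.array([u[1],-u[0]]); print("a",a)
c=C.mean(0)
for nm,p,z in(("gripTL",(285,268),.083),("gripTR",(347,256),.083),("gripBL",(306,374),.083),("stopR inner",(632,195),.044),("stopRin2",(652,350),.044),("stopL inner",(150,280),.044)):
    q=f(p,z)-c; print(nm,f(p,z).round(4),"along",(q@u).round(4),"across",(q@v).round(4))
# expected projected centres
E
```

```text
[[ 0.4154 -0.441 ]
 [ 0.3949 -0.2454]
 [ 0.452  -0.2402]
 [ 0.4722 -0.4348]] [ 0.4336 -0.3403] [np.float64(0.0572), np.float64(0.1967), np.float64(0.0573), np.float64(0.1956)]
a -0.10427114628700282
gripTL [ 0.4221 -0.3696] along -0.0279 across -0.0145
gripTR [ 0.4199 -0.3511] along -0.0093 across -0.0148
gripBL [ 0.4518 -0.3664] along -0.0278 across 0.0153
stopR inner [ 0.4023 -0.2644] along 0.0788 across -0.0232
stopRin2 [ 0.4485 -0.2599] along 0.0785 across 0.0232
stopL inner [ 0.4182 -0.4184] along -0.076 across -0.0234
```

Grip is at about 32 mm of 100 mm travel. I'll come down on its right side, above the stop, and push left.

Emit:
send_rows(commands=[255, -114, -102, -240, -0.002, 0.023, 0.163, 255, -114, -102, -240, -0.002, 0.023, 0.163, 255, -114, -102, -240, -0.002, 0.023, 0.163, 255, -114, -102, -240, -0.002, 0.023, 0.163, 255, -114, -102, -240, -0.002, 0.023, 0.163, 255, -114, -102, -240, -0.002, 0.023, 0.163, 255, -114, -102, -300, -0.002, 0.023, 0.163, 255, -114, -102, -349, -0.002, 0.023, 0.163, 255, -114, -102, -349, -0.002, 0.023, 0.163])

```text
time_s: 44.08
tool_pos: [0.4408, -0.4017, 0.0548]
tcp_rot: [[-0.994, -0.107, -0.003], [-0.107, 0.994, 0.007], [0.002, 0.007, -1.0]]
force: [0.0, 0.2, 0.7]
opening: 0.006
```

Emit:
send_rows(commands=[255, -1, 10, 0, 0, 0, 0, 255, -2, 20, 0, 0, 0, 0, 255, -3, 30, 0, 0, 0, 0, 255, -4, 40, 0, 0, 0, 0, 255, -5, 50, 0, 0, 0, 0, 255, -6, 60, 0, 0, 0, 0, 255, -7, 68, 0, 0, 0, 0, 255, -8, 75, 0, 0, 0, 0, 255, -8, 80, 0, 0, 0, 0, 255, -8, 80, 0, 0, 0, 0])

```text
time_s: 45.32
tool_pos: [0.432, -0.3205, 0.0544]
tcp_rot: [[-0.994, -0.108, -0.005], [-0.108, 0.994, 0.009], [0.004, 0.01, -1.0]]
force: [0.9, -1.4, 0.4]
opening: 0.002
```

Emit:
send_rows(commands=[255, 0, 3, 0, 0, 0, 0, 255, 0, 6, 0, 0, 0, 0, 255, -1, 8, 0, 0, 0, 0, 255, -1, 8, 0, 0, 0, 0])

```text
time_s: 45.82
tool_pos: [0.4312, -0.3126, 0.0543]
tcp_rot: [[-0.994, -0.108, -0.004], [-0.108, 0.994, 0.009], [0.003, 0.009, -1.0]]
force: [1.3, -3.8, 1.0]
opening: 0.003
```

Emit:
send_rows(commands=[255, 0, 2, 0, 0, 0, 0, 255, 0, 4, 0, 0, 0, 0, 255, -1, 6, 0, 0, 0, 0, 255, -1, 6, 0, 0, 0, 0])

```text
time_s: 46.32
tool_pos: [0.4316, -0.3123, 0.0546]
tcp_rot: [[-0.994, -0.109, -0.001], [-0.109, 0.994, -0.001], [0.001, -0.001, -1.0]]
force: [-2.3, -14.0, -4.4]
opening: 0.003
```

Emit:
send_rows(commands=[255, 1, -10, 0, 0, 0, 0, 255, 1, -10, 50, 0, 0, 0, 255, 50, 20, 110, 0, 0, 0, 255, 218, 212, 345, 0, 0, -0.16, 255, 218, 212, 345, 0, 0, -0.16, 255, 218, 212, 345, 0, 0, -0.16, 255, 218, 212, 345, 0, 0, -0.16, 255, 218, 212, 345, 0, 0, -0.16, 255, 218, 212, 345, 0, 0, -0.16, 255, 218, 212, 345, 0, 0, -0.16])

```text
time_s: 47.58
tool_pos: [0.6512, -0.0973, 0.4021]
tcp_rot: [[-0.999, 0.046, 0.003], [0.046, 0.999, -0.001], [-0.003, -0.001, -1.0]]
force: [0.7, -0.3, 0.5]
opening: 0.005
```

```bash
python3 - <<'E'
from h import *
Q=dict(L2=(.6827,.0369,.105),SL=(.6886,.1388,.095),SM=(.5779,.04,.095),SR=(.6763,-.0714,.095),L0=(.568,-.0653,.105))
B=cap("wrist","w12.png"); chk(B,Q)
S=cap("scene","scene6.png"); p=proj((.43,.34,.06),*S[1:]).astype(int)
v=cv2.resize(B[0][:240,:,::-1],(800,343)); o=np.zeros((600,800,3),np.uint8); o[:343]=v; o[343:,:400]=cv2.resize(S[0][p[1]-40:p[1]+40,p[0]-62:p[0]+62,::-1],(400,257),interpolation=cv2.INTER_CUBIC)
g=proj((.58,-.3,.08),*S[1:]).astype(int); o[343:,400:]=cv2.resize(S[0][g[1]-50:g[1]+30,g[0]-62:g[0]+62,::-1],(400,257),interpolation=cv2.INTER_CUBIC)
cv2.imwrite("pics/w12v.png",o)
E
```

```text
L2 [364.9 191.1] (array([364.9, 190.9]), array([25.5, 27.7]), array([0.6824, 0.0368, 0.105 ]))
SL [428.4 190.6] (array([428. , 190.7]), array([14.7, 17.3]), array([0.6886, 0.1383, 0.095 ]))
SM [367.2 120. ] (array([366.9, 119.9]), array([16.7, 18.6]), array([0.5776, 0.0395, 0.095 ]))
SR [293.7 188.8] (array([293.4, 189. ]), array([15.7, 16.1]), array([ 0.6766, -0.072 ,  0.095 ]))
L0 [296.1 116.2] (array([295.9, 116.1]), array([28.4, 30.3]), array([ 0.5679, -0.0655,  0.105 ]))
```

View pics/w12v.png

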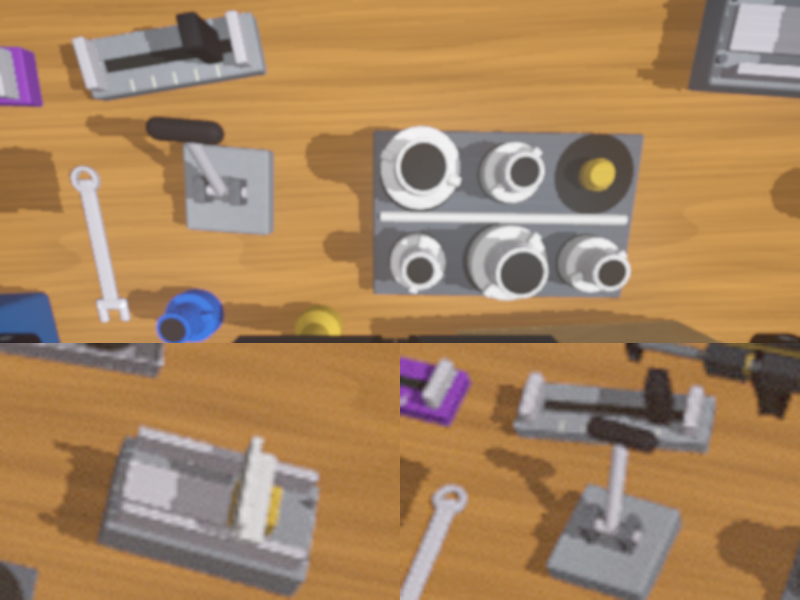

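Ready check: five couplings seated, keeper trapping the bolt, lever towards the robot, and grip near its left stop. I'll check the grip's travel numerically, then move in front of the lever.

```bash
python3 - <<'E'
from h import *
B=load("w12.png"); c=np.array([.4336,-.3403]);u=np.array([-.104,.9946]);v=np.array([u[1],-u[0]])
g=B[0][:50,115:165].astype(int); m=(g.max(2)<60).astype(np.uint8)
for s in(.04,.045,.05):
    print(s,[proj(np.r_[c+u*(s+e)+v*f,.083],*B[1:]).round(1) for e,f in((-.011,-.017),(.011,-.017),(.011,.017),(-.011,.017))])
print(["".join("#" if x else "." for x in row) for row in m[4:46:2]])
E
```

```text
0.04 [array([113.8,   9.5]), array([129.1,   6.8]), array([135.6,  33.8]), array([120.5,  36.3])]
0.045 [array([117.2,   8.9]), array([132.6,   6.2]), array([139. ,  33.2]), array([123.9,  35.8])]
0.05 [array([120.7,   8.3]), array([136.1,   5.6]), array([142.4,  32.6]), array([127.4,  35.2])]
['..................................................', '..................................................', '..................................................', '..................................................', '..........####....................................', '...........#...........###........................', '...........##..........#####......................', '...........##...........#######...................', '.........................########.................', '..........................##########..............', '..........................##########..............', '...........................##########.............', '...........................###########............', '...........................########.#########.....', '..........................###############.###.....', '..........###############################.#.......', '#######################################...........', '#######################################...........', '###############..........###############..........', '............................##########............', '..................................................']
```

Emit:
send_rows(commands=[255, -169, -187, -150, 0, 0, -0.074, 255, -169, -187, -150, 0, 0, -0.074, 255, -169, -187, -150, 0, 0, -0.074, 255, -169, -187, -150, 0, 0, -0.074, 255, -169, -187, -150, 0, 0, -0.074, 255, -169, -187, -150, 0, 0, -0.074, 255, -169, -187, -150, 0, 0, -0.074, 255, -169, -187, -200, 0, 0, -0.074, 255, -169, -187, -250, 0, 0, -0.074, 255, -169, -187, -287, 0, 0, -0.074, 255, -169, -187, -287, 0, 0, -0.074])

```text
time_s: 49.05
tool_pos: [0.4783, -0.2841, 0.1089]
tcp_rot: [[-0.993, 0.121, -0.01], [0.121, 0.993, 0.005], [0.01, 0.004, -1.0]]
force: [0.8, -0.1, -0.2]
opening: 0.004
```

Emit:
send_rows(commands=[255, 15, -2, 4, 0, 0, 0, 255, 30, -4, 6, 0, 0, 0, 255, 45, -5, 6, 0, 0, 0, 255, 60, -7, 6, 0, 0, 0, 255, 75, -9, 6, 0, 0, 0, 255, 90, -11, 6, 0, 0, 0, 255, 105, -13, 6, 0, 0, 0, 255, 115, -14, 6, 0, 0, 0, 255, 115, -14, 6, 0, 0, 0, 255, 105, -13, 140, 0, 0, 0, 255, 105, -13, 140, 0, 0, 0, 255, 105, -13, 200, 0, 0, 0])

```text
time_s: 50.55
tool_pos: [0.5823, -0.2968, 0.3037]
tcp_rot: [[-0.992, 0.122, -0.011], [0.122, 0.993, 0.006], [0.011, 0.004, -1.0]]
force: [1.7, -0.5, 0.3]
opening: 0.006
```

Emit:
send_rows(commands=[0, -30, 260, 60, 0, 0, 0, 0, -30, 260, 60, 0, 0, 0, 0, -30, 260, 60, 0, 0, 0, 0, -30, 260, 60, 0, 0, 0, 0, -30, 260, 60, 0, 0, 0, 0, -30, 260, 60, 0, 0, 0])

```text
time_s: 51.3
tool_pos: [0.5521, -0.0361, 0.3641]
tcp_rot: [[-0.993, 0.12, -0.01], [0.12, 0.993, 0.005], [0.011, 0.004, -1.0]]
force: [-0.4, -0.6, 1.3]
opening: 0.604
```

```bash
python3 - <<'E'
from h import *
Q=dict(L2=(.6827,.0369,.105),SL=(.6886,.1388,.095),SM=(.5779,.04,.095),SR=(.6763,-.0714,.095),L0=(.568,-.0653,.105))
B=cap("wrist","w13.png"); chk(B,Q)
S=cap("scene","scene7.png"); cv2.imwrite("pics/s7v.png",cv2.resize(S[0][130:310,80:480,::-1],(800,360)))
E
```

```text
L2 out [335. 262.]
SL out [401. 255.]
SM [330.3 191.5] (array([330.1, 191.3]), array([17.2, 18.6]), array([0.5777, 0.0396, 0.095 ]))
SR out [262. 263.]
L0 [256.5 194.8] (array([256.3, 194.8]), array([29. , 29.9]), array([ 0.5679, -0.0655,  0.105 ]))
```

View pics/s7v.png

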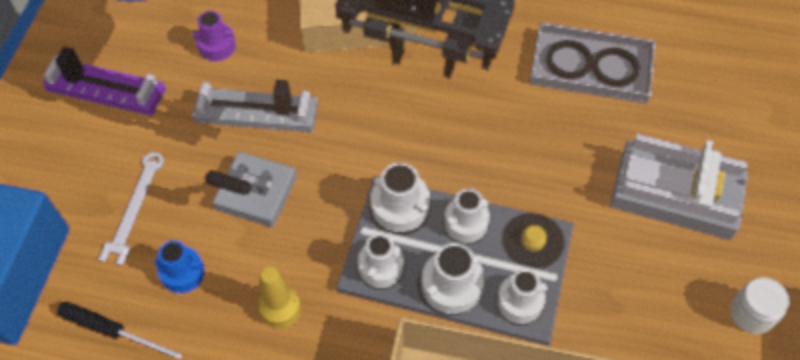

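The final view shows the lever leaning away (on), five couplings seated, the keeper over the bolt head and the grip at its left end. The bystanders are untouched, so I'm handing in.

```bash
python3 -c "
from plant import r
print(r.sign_off())"
```

```text
the job is handed in; nothing more can be done
None
```

The job is handed in at about 51 s of robot time, with every step done in the order asked. The sign-off gives no verdict.

- **Isolator off:** I pushed the lever towards the robot first and confirmed it in the picture.
- **Couplings:** All five were there and each went onto a spigot of its own size. Two-view heights of the tail tops were 0.105 m (large) and 0.094–0.095 m (small), which matches fully seated. The two large ones sit about 3 mm off their spigot axes, within the 4 mm bore play. The last position check before the isolator went back on showed no movement.
- **Interlock:** The bolt is trapped. I pushed the keeper until it met its end stop, and the picture shows it over the bolt's head.
- **Range grip:** It is at its left end stop. I felt 14 N with no further movement, and the picture fits full travel.
- **Isolator on:** I turned it on last, and the final view shows it as at the start. The bystanders and look-alikes look untouched.

Some checks were weak or disagreed:
- **Seating force on the last large coupling:** It read 12.5 N, with the tool about 1.5 mm high, just before release. Its height afterwards was correct.
- **Top-camera reading:** The top-camera readings taken while checking the seating were up to 26 mm off. I put this down to the arm blocking the view or to wrong detections, and relied on the wrist views.
- **Final wrist view:** It covered only two of the five couplings. The other three I judged from the scene picture and the earlier check.

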